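# Stack a spacer and a wear plate flat in a sprung gauge nest

### The arm

A 6-joint arm with a two-finger parallel gripper is mounted at the origin on the work surface. World frame = base frame: x ahead of the robot, y to its left, z up, the work surface at z = 0. Lengths are in m, angles in degrees, forces in N, time in s.
With the tool pointing down it reaches from about 0.35 to 0.925 m from the base axis. Payload 6.4 kg.
Tool frame: the origin (TCP) lies at the centre of the arm's flange, where the gripper is bolted on; the fingertips stand 173 mm ahead of it and the grasp point (between the pads) lies ahead of it (manip.tcp_to_grasp is the z of the grasp point in the tool frame, in m); z points along the fingers, y is the line along which they close (so a half turn about z gives the same grasp; the last joint's range is limited). The gripper opens to 85 mm and grips with 20 to 120 N. Pads are 22 mm wide; open, the fingers measure 114 mm over their backs; the gripper's body (76 mm by 85 mm) begins 54 mm behind the grasp point. The pads swing forward as they close: fully open they stand 13 mm farther back than shut.
Start: joints at [-73.574, 14.043, 89.255, -0, 76.702, -9.975], TCP at [0.289, -0.582, 0.405] pointing down, gripper open.
Joint ranges: [-179.41, 179.41], [-58.25, 129.5], [7.25, 145.43], [-54.29, 234.29], [11.92, 165.04], [-157.13, 157.13]. Speed limits (degrees/s): [147.25, 147.25, 180, 180, 180, 180].

### API

Orientations are given as [roll, pitch, yaw] about the fixed x, y, z axes, in that order (R = Rz(yaw) Ry(pitch) Rx(roll)).
In Python, from rig import manip, cams gives the robot as it stands.
- The arm moves only by the tool drive_tool, never from a script. Its argument "steps" is a list of rows, each an object with "twist": the turn, a rotation vector about the tool's x, y, z in degrees, a list of three; "offset": the shift along the tool's x, y, z in cm, a list of three; "fingers": the closure, from 0 (fully open) to 1 (shut). A call has 1 to 5 rows; each row is the pose to reach, as a shift and turn from the pose commanded when the call began, along the tool's axes at that moment; what a row does not reach only later rows make up. A row lasts 1/8 s, in which the tool goes at most 62.5 mm and 10.7 degrees, less where a joint would pass 70% of its speed; a pose out of reach is approached as far as the arm can. A call with a gripper value outside its range is refused whole. The fingers move at their own pace and stop on an object; "squeeze" is the grip in N (left out, the last holds). Time passes only in rows, so rows that repeat a pose let the fingers close. It gives the time, the measured TCP pose, the force, the opening and the grip force at its end, in the units of the state.
- manip.state(): the state, without advancing time (a new reading comes with each control period).
- cams.grab_frame(name): name is "scene" or "side" or "wrist"; returns the picture (480x640x3 uint8, blue, green, red); there is no depth.
- cams.get_calibration(name): a dict with "fx", "fy", "cx", "cy" (pixels), "extrinsics" (4x4, takes a point from world to camera coordinates); the wrist camera has in their place "tool_from_camera" (4x4, takes a point from camera to tool coordinates, whose origin is the TCP and whose axes are the flange's). Camera axes: x right, y down, z forward; pixel columns grow to the right and rows downward; lengths in m; the calibration is good to about 2 mm. The wrist camera is an equidistant fisheye: a pixel r from the principal point sees the ray r / f radians off the axis. A picture is of the moment at which its call begins: read the wrist's pose just before it. get_calibration takes no time and is no camera call.
- manip.hand_in(): hands the job in; it is judged then, once.
Trained networks look in the newest picture that a camera, given by its name, has taken for a name from the list of things; names that differ only in an ending like _2 or _b are one class to them, and where a whole thing is asked for, a point or a joint stands for the part that bears it (a point fixed in the world has none). Each returns a list of dicts, best first, with "confidence" (0 to 1); they miss things now and then, are a little off and sometimes report something else, mostly with a low value. They report only what shows in the picture. A call takes as long as a camera call. They do not tell look-alikes from the thing itself.
- cams.search_frame(camera, target): "centre" ([x, y, z] in m, in world coordinates, good to about 4 mm: the middle of the surface that is visible of it).
- cams.spot_point(camera, target): "centre" ([x, y, z] in m, in world coordinates, good to about 4 mm: a listed point, or the origin of a listed thing).
The state is a dict: "time_s": time; "joint_positions": joint angles; "qvel": joint speeds; "tau": joint torques, N m; "tool_pos": TCP position; "tool_rot": TCP orientation; "ft_force": force on the tool from outside, world axes, zero at the start; "wrist_torque": the same for the moment, N m; "gripper_width": opening from 0.0 (shut) to 1.0 (fully open); "finger_force": force on a finger pad.
Only numpy, scipy, OpenCV 4.12 (cv2) and the standard library are available. Lean on these libraries where they do the work, as an engineer would, in place of code of your own. Each camera call takes 0.05 s, during which the arm holds its last target. There are 200 camera calls.

### The job

Build the two-plate pack in the nest of the dial-gauge stand, ready for its height to be checked: first the plain aluminium spacer plate, then the bronze wear plate on top of it, both lying flat. The spring plungers hold a plate up, so press each plate down slowly with the fingertips until you feel it lie solid and flat and hold about 10 N on it for a moment (leaning on it with 50 N would mark it), the spacer before the bronze plate is brought to the nest; then let go. Leave the red-marked reject plate in its clip and do not disturb the other things on the bench.

Things in the scene. Friction and masses are not known exactly. Their poses are not given: they have to be found in the camera images.
- spacer_mid (a point): Centre of the plain aluminium spacer plate, 70 x 50 x 10 mm, about 90 g; both faces alike. x runs along its 70 mm, y along the 10 mm thickness, z along the 50 mm. It starts standing on a 70 mm edge in a clip (z up), so it must be laid down flat somewhere and taken again across its 50 mm width before it can be set flat in the nest.
- bronze_mid (a point): Centre of the yellow bronze wear plate: same size and axes as the spacer plate, about 280 g. It starts standing in another clip of the strip.
- reject_mid (a point): Centre of the rejected plate: aluminium with a red-painted top edge, same size and axes, standing in the remaining clip. It stays there.
- strip: Blue clip strip fixed to the bench, 105 (x) x 185 (y) mm, origin under its centre, z up. Three clips at y = -64, 0, +64 mm; which plate is in which varies. A plate stands on a floor 12 mm above the bench, faces across y, top edge 62 mm above the bench, between a wall and a sprung leaf (both up to 36 mm above the bench) that holds it by friction: about 6 N to pull it straight up.
- pad: Thin green rubber pad fixed to the bench between strip and gauge stand, 170 (x) x 190 (y) x 3 mm, origin under its centre (its top is 3 mm above the bench): clear room to lay a plate down.
- anvil: Seat of the nest: origin at the centre of its flat top, 40 mm above the bench, z up, 60 (x) x 34 (y) mm; the stand's base around it is 18 mm above the bench. A plate lies on it with its 70 mm along x and its 50 mm along y, overhanging in y, where the nest is open for gripping. Home, a plate's centre is at x = 0, y within 3 mm of 0, 5 mm above the seat (first) or 15 mm (second).
- rail (a point): Middle of the rail's inner face at seat height, axes as the anvil's, at the anvil's x = +35 mm. The plungers push the plates against this face. Corner cheeks at both ends of the nest, from 26 mm outward of the seat's centre in x, have inner faces at y = +-28 mm. Rail, cheeks and plunger block rise 24 mm above the seat.
- plungers (a point): Point at seat height on the plunger block's inner face, axes as the anvil's, at its x = -39 mm. Two sprung noses, 9 mm round, reach 6 mm out of it (2 mm into a plate's room): centres 6 mm (y = -11) and 16 mm (y = +11) above the seat, one per plate. A plate set in hangs up on a nose by this end; pressed near this end with 6 to 10 N it snaps past (the first past both). Its rail end may stick too: press the high end.
- column (a point): Foot of the gauge stand's 22 mm column on its base, 230 mm high, 140 mm from the seat's centre (anvil x = +100, y = -100 mm). Its dial indicator is swung away, from the column to the anvil's y = -225 mm, 125 to 230 mm above the bench.
Mind the look-alikes: they are no part of the job. What is shaped like the part that bears spacer_mid but blue or purple is not meant.

How it is judged (in metres and radians):
On the way, in this order (a step that is already met when the one before it is completed fails the run):
1. the spacer plate lies flat on the nest's seat and is pressed onto it with more than 5 N, while the bronze plate is still away from the nest (x of spacer_mid in the frame of anvil between -0.0025 and 0.0025 m and y of spacer_mid in the frame of anvil between -0.0045 and 0.0045 m and z of spacer_mid in the frame of anvil between 0.0035 and 0.0065 m and angle between the y axis of spacer_mid and the z axis of anvil, either way round below 0.035 rad and contact force between anvil and spacer_plate above 5 N and distance between bronze_mid and anvil above 0.07 m), for 0.1 s.
2. the bronze plate lies flat on the spacer plate in the nest and is pressed onto it with more than 6 N (x of spacer_mid in the frame of anvil between -0.0025 and 0.0025 m and y of spacer_mid in the frame of anvil between -0.0045 and 0.0045 m and z of spacer_mid in the frame of anvil between 0.0035 and 0.0065 m and angle between the y axis of each of spacer_mid, bronze_mid and the z axis of anvil, either way round below 0.035 rad and x of bronze_mid in the frame of anvil between -0.0025 and 0.0025 m and y of bronze_mid in the frame of anvil between -0.0045 and 0.0045 m and z of bronze_mid in the frame of anvil between 0.0135 and 0.0165 m and contact force between spacer_plate and bronze_plate above 6 N), for 0.1 s.
At the end, for the whole second after the job is handed in: Both plates lie flat in the nest (within 2 degrees), at rest and let go: the spacer plate on the seat and the bronze plate on it, centres 5 and 15 mm above the seat within 1.5 mm, and within 2.5 mm (x) and 4.5 mm (y) of the seat's centre (x of spacer_mid in the frame of anvil between -0.0025 and 0.0025 m and y of spacer_mid in the frame of anvil between -0.0045 and 0.0045 m and z of spacer_mid in the frame of anvil between 0.0035 and 0.0065 m and angle between the y axis of each of spacer_mid, bronze_mid and the z axis of anvil, either way round below 0.035 rad and x of bronze_mid in the frame of anvil between -0.0025 and 0.0025 m and y of bronze_mid in the frame of anvil between -0.0045 and 0.0045 m and z of bronze_mid in the frame of anvil between 0.0135 and 0.0165 m and linear speed of each of spacer_plate, bronze_plate below 0.01 m/s and contact force between the fingers and bronze_plate below 0.1 N); the robot touches nothing.
It fails at once if a plate is leant on: the fingertips rest on its face with more than 50 N ((contact force between the fingers and spacer_plate above 50 N and linear speed of spacer_plate below 0.001 m/s and angular speed of spacer_plate below 0.02 rad/s and (y of the grasp point in the frame of spacer_mid above 0.02 m or y of the grasp point in the frame of spacer_mid below -0.02 m)) or (contact force between the fingers and bronze_plate above 50 N and linear speed of bronze_plate below 0.001 m/s and angular speed of bronze_plate below 0.02 rad/s and (y of the grasp point in the frame of bronze_mid above 0.02 m or y of the grasp point in the frame of bronze_mid below -0.02 m))).
It fails at once if the red-marked reject plate is moved more than 10 mm (distance of reject_mid from where it was at the start of the episode above 0.01 m).
It fails at once if a bystander on the bench is moved more than 30 mm (distance of any of rotor0, rotor1, rotor2, pen, marker, driver from where it was at the start of the episode above 0.03 m).
It also fails if it takes over 72 s, if anything falls off the work surface, if the arm or the gripper's body presses on something with over 40 N, if the wrist force passes 120 N, or if a joint passes its speed limit or range.

## Working session

There is one attempt and no reset: what is moved stays moved. The work goes in short steps, Python scripts to look and compute and a tool call to move; the robot and the scene stay as the last step left them, time stands still between calls to the robot, and variables do not carry over. Pictures are saved under pics/ and viewed, at most 10 in all, crops included, and the job is handed in when it is done.

Besides the shell and the picture viewer there is one more tool, called after ">>>" as a command line: name --argument value ..., lists and objects as JSON in quotes. drive_tool: Moves the arm, as the interface text tells. Its arguments: {"type":"object","properties":{"steps":{"type":"array"},"squeeze":{"type":"number"}},"required":["steps"]}

```bash
ls; mkdir -p pics
python3 - <<'E'
from rig import manip, cams
import cv2
print(manip.state(), manip.tcp_to_grasp)
for c in ["scene","side"]:
    im=cams.grab_frame(c); cv2.imwrite(f"pics/{c}0.png",im)
    for t in ["spacer_mid","bronze_mid","reject_mid","strip","pad","anvil","rail","plungers","column"]:
        print(c,t,[(d["confidence"],d["centre"]) for d in cams.spot_point(c,t)][:3])
E
```

```text
pics
{'time_s': 0.0, 'joint_positions': array([-7.35751701e+01,  1.40836751e+01,  8.93267403e+01, -1.70639367e-03,
        7.67015624e+01, -9.97477178e+00]), 'qvel': array([-0.06088188,  0.02755225,  0.00946884,  0.0689116 , -0.06794657,
        0.05540824]), 'tau': array([-4.97103883e-04, -4.29501808e+01, -3.26129687e+01, -1.49601119e-04,
        5.36385793e-03, -1.77531223e-05]), 'tool_pos': array([ 0.28894841, -0.5819807 ,  0.40356779]), 'tool_rot': array([-1.79889427e+02, -1.77614067e-02,  2.63999786e+01]), 'ft_force': array([-0.13907754, -0.47559102, -0.6190794 ]), 'wrist_torque': array([-0.01123394,  0.00226214,  0.0159164 ]), 'finger_force': 0.0, 'gripper_width': 0.996972068494843} 0.1547
scene spacer_mid [(0.94, [0.4224, 0.3299, 0.0298]), (0.79, [0.574, 0.4383, 0.0226]), (0.62, [0.6918, 0.2852, 0.0239])]
scene bronze_mid [(0.55, [0.55, 0.2109, 0.0371])]
scene reject_mid [(0.48, [0.5513, 0.2695, 0.0339])]
scene strip [(0.94, [0.5579, 0.2718, -0.0033])]
scene pad [(0.69, [0.5167, -0.0257, 0.0007])]
scene anvil [(0.72, [0.5229, -0.2547, 0.0382])]
scene rail [(0.92, [0.5546, -0.2651, 0.0437])]
scene plungers [(0.58, [0.4859, -0.242, 0.0412]), (0.43, [0.5138, -0.0279, 0.0014])]
scene column [(0.66, [0.5851, -0.3747, 0.019])]
side spacer_mid [(0.88, [0.4202, 0.3352, 0.0231]), (0.7, [0.5645, 0.334, 0.0388]), (0.65, [0.571, 0.4376, 0.0246])]
side bronze_mid [(0.8, [0.5429, 0.2067, 0.0344])]
side reject_mid [(0.92, [0.5549, 0.2665, 0.0364])]
side strip [(0.89, [0.5568, 0.2727, -0.0018])]
side pad [(0.7, [0.5154, -0.0246, -0.0039])]
side anvil []
side rail [(0.77, [0.5528, -0.2629, 0.0404])]
side plungers [(0.72, [0.4822, -0.2442, 0.0354])]
side column [(0.55, [0.5888, -0.38, 0.0165])]
```

View pics/scene0.png

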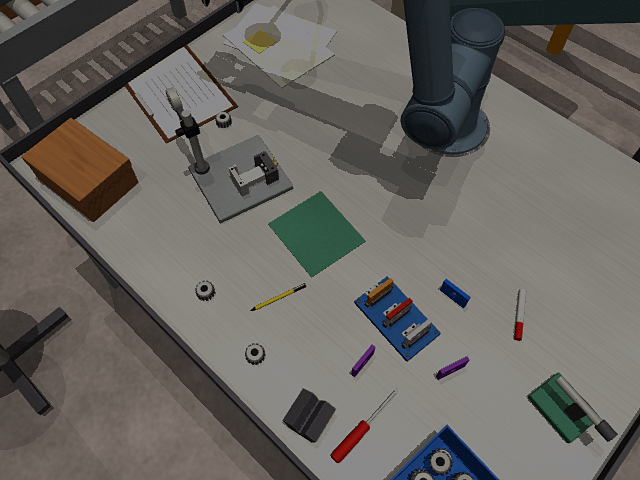

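View pics/side0.png

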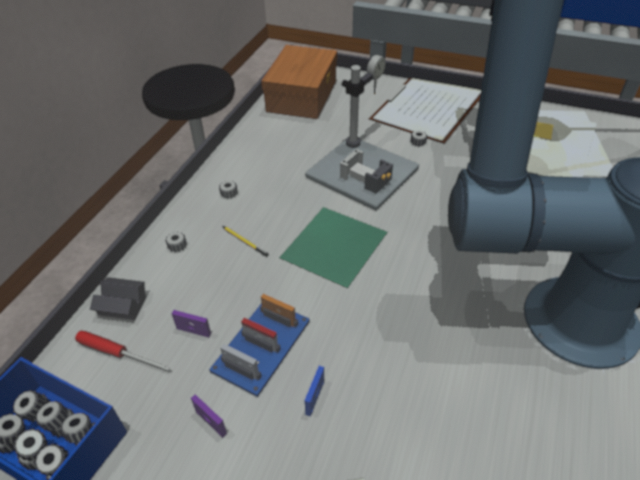

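The strip lies near (0.557, 0.272), with the bronze plate at y≈0.21, the red reject at 0.268 and the spacer at 0.334. The purple and blue plates are look-alikes. The anvil is near (0.52, -0.254) at about -17° yaw. Next I'll look at it from above with the wrist camera.

```bash
cat > h.py <<'E'
from rig import manip, cams
import numpy as np, cv2
from scipy.spatial.transform import Rotation as R
G=manip.tcp_to_grasp
def pose():
    s=manip.state(); return np.array(s["tool_pos"]), R.from_euler("xyz",s["tool_rot"],degrees=True), s
def plan(xyz,yaw,tilt=None,off=G):
    """offset(cm)/twist(deg) bringing the point `off` ahead of the TCP to xyz, tool down at yaw"""
    p,r,s=pose(); g=R.from_euler("xyz",[180,0,yaw],degrees=True)
    if tilt is not None: g=g*R.from_rotvec(tilt,degrees=True)
    t=np.array(xyz)-g.apply([0,0,off])
    print("offset",np.round(r.inv().apply(t-p)*100,2),"twist",np.round((r.inv()*g).as_rotvec(degrees=True),1),
      "grasp",np.round(p+r.apply([0,0,G]),4),"rot",np.round(s["tool_rot"],2),"t",round(s["time_s"],2),"F",np.round(s["ft_force"],1),"w",round(s["gripper_width"],3),"q",np.round(s["joint_positions"]))
def wgrab(name=None):
    p,r,s=pose(); im=cams.grab_frame("wrist")
    if name: cv2.imwrite("pics/"+name,im)
    return im,p,r
C=cams.get_calibration("wrist")
def ray(uv,p,r,z):
    """world point on plane z seen at pixel uv"""
    d=(np.array(uv,float)-[C["cx"],C["cy"]]); th=np.hypot(*(d/[C["fx"],C["fy"]])); n=d/max(np.hypot(*d),1e-9)
    T=np.array(C["tool_from_camera"]); v=r.apply(T[:3,:3]@[*(np.sin(th)*n),np.cos(th)]); o=p+r.apply(T[:3,3])
    return o+v*(z-o[2])/v[2]
def proj(P,p,r):
    T=np.array(C["tool_from_camera"]); q=T[:3,:3].T@(r.inv().apply(np.array(P)-p)-T[:3,3])
    th=np.arctan2(np.hypot(*q[:2]),q[2]); n=q[:2]/np.hypot(*q[:2]); return np.array([C["cx"],C["cy"]])+th*n*[C["fx"],C["fy"]]
E
python3 - <<'E'
from h import *
print(C)
plan([0.47,-0.24,0.26],-17)
E
```

```text
{'fx': 371.64829954431775, 'fy': 371.64829954431775, 'cx': 320.3524706499806, 'cy': 233.1876039842207, 'tool_from_camera': array([[-4.30671414e-04, -9.53184206e-01, -3.02389953e-01,
         7.79277695e-02],
       [ 9.99999737e-01, -2.33905840e-04, -6.86914185e-04,
         3.72358195e-05],
       [ 5.84024976e-04, -3.02390169e-01,  9.53184056e-01,
         3.07652279e-02],
       [ 0.00000000e+00,  0.00000000e+00,  0.00000000e+00,
         1.00000000e+00]])}
offset [ 31.43 -22.61  -1.  ] twist [-0.  -0.  43.4] grasp [ 0.289  -0.5822  0.25  ] rot [-180.    -0.    26.4] t 1.0 F [0.7 0.2 0.2] w 0.996 q [-74.  14.  89.   0.  77. -10.]
```

>>> drive_tool --steps '[{"twist": [0,0,9],"offset": [4.5,-3.2,-1],"fingers": 0},{"twist": [0,0,18],"offset": [9,-6.4,-1],"fingers": 0},{"twist": [0,0,26],"offset": [13.5,-9.6,-1],"fingers": 0},{"twist": [0,0,35],"offset": [18,-12.8,-1],"fingers": 0},{"twist": [0,0,43.4],"offset": [22.5,-16,-1],"fingers": 0}]'

```text
time_s: 1.62
tool_pos: [0.42, -0.3372, 0.4149]
tool_rot: [180.0, -0.0, -17.3]
ft_force: [0.6, 0.2, -0.1]
gripper_width: 1.003
finger_force: 0.0
```

Run:
```python
from h import *
plan([0.47,-0.24,0.26],-17)
```

```text
offset [  1.89 -10.77   0.02] twist [ 0.  -0.  -0.3] grasp [ 0.4201 -0.3373  0.2602] rot [ 1.7999e+02 -3.0000e-02 -1.7300e+01] t 1.62 F [ 0.6  0.2 -0.1] w 1.003 q [-51.  -1. 105.   0.  76.  56.]
```

>>> drive_tool --steps '[{"twist": [0,0,0],"offset": [0.9,-5.4,0],"fingers": 0},{"twist": [0,0,0],"offset": [1.9,-10.8,0],"fingers": 0},{"twist": [0,0,0],"offset": [1.9,-10.8,0],"fingers": 0}]'

```text
time_s: 2.0
tool_pos: [0.4702, -0.2383, 0.4149]
tool_rot: [-180.0, -0.0, -16.7]
ft_force: [0.1, -0.5, 0.1]
gripper_width: 1.001
finger_force: 0.0
```

Run:
```python
from h import *
im,p,r=wgrab("w1.png"); print(p,r.as_euler("xyz",degrees=True))
for t in ["anvil","rail","plungers","column","pad"]:
    print(t,[(d["confidence"],d["centre"]) for d in cams.spot_point("wrist",t)][:2])
plan([0.47,-0.24,0.26],-17)
```

```text
[ 0.47022761 -0.23830599  0.41487783] [-1.79986861e+02 -2.17650606e-02 -1.67031683e+01]
anvil [(0.81, [0.5231, -0.2564, 0.0463])]
rail [(0.65, [0.556, -0.2667, 0.044])]
plungers [(0.64, [0.4868, -0.24, 0.0404])]
column [(0.97, [0.5897, -0.3814, 0.0212])]
pad [(0.6, [0.5143, -0.0256, 0.0025])]
offset [ 0.06 -0.25 -0.  ] twist [ 0.   0.  -0.1] grasp [ 0.4687 -0.2423  0.26  ] rot [179.99   0.   -17.11] t 2.3 F [ 0.5 -0.3  0.3] w 0.999 q [-40.  -3. 107.  -0.  76.  67.]
```

View pics/w1.png

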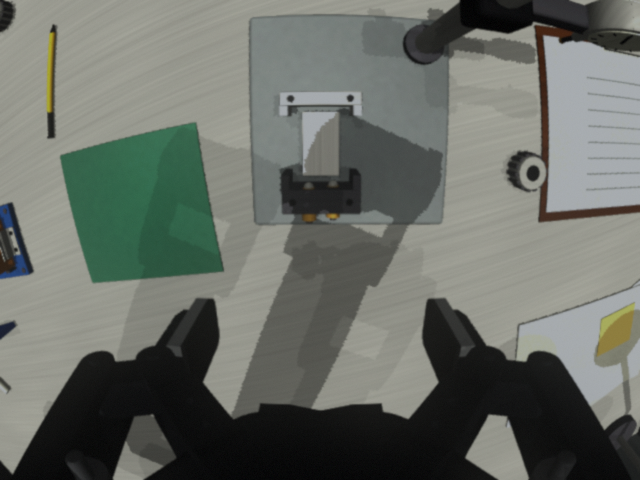

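Run:
```python
from h import *
im,p,r=wgrab("w2.png"); print(list(p),list(r.as_euler("xyz",degrees=True)))
cv2.imwrite("pics/w2c.png",cv2.resize(im[80:230,230:430],None,fx=4,fy=4,interpolation=cv2.INTER_CUBIC))
```

```text
[np.float64(0.46873190638412304), np.float64(-0.24224190313810023), np.float64(0.41468424487065814)] [np.float64(179.9939447705873), np.float64(0.004831935668876652), np.float64(-17.111708062197962)]
```

View pics/w2c.png

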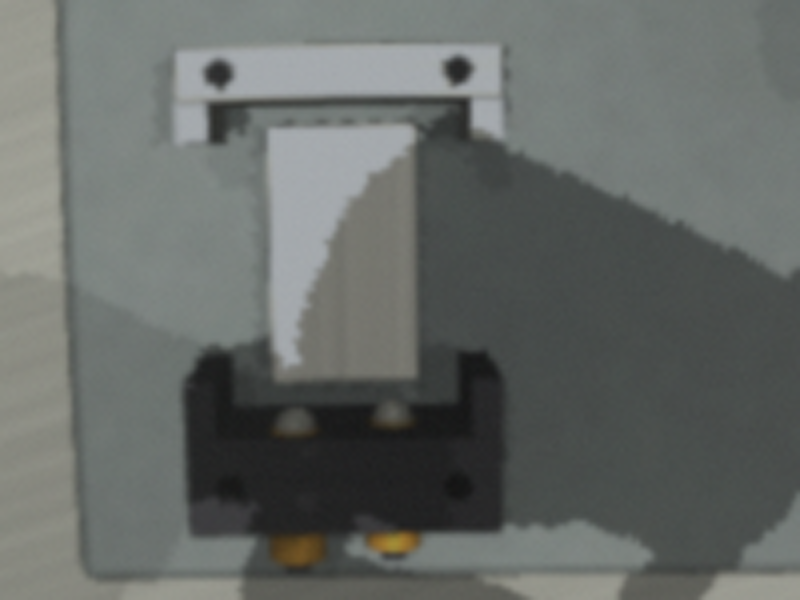

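Run:
```python
from h import *
from scipy.optimize import least_squares
p=np.array([0.46873,-0.24224,0.41468]); r=R.from_euler("xyz",[180,0,-17.11],degrees=True)
F=[(268,125,30,17,40),(416,124,30,-17,40),(274,380,-30,17,40),(418,380,-30,-17,40),(208,102,35,28,64),(470,98,35,-28,64),(217,438,-39,28,64),(470,436,-39,-28,64)]
W=np.array([ray((230+a/4,80+b/4),p,r,z/1000)[:2] for a,b,_,_,z in F]); L=np.array([f[2:4] for f in F])/1000
def f(v):
    c,s=np.cos(v[2]),np.sin(v[2]); return ((L@np.array([[c,s],[-s,c]])+v[:2])-W).ravel()
s=least_squares(f,[.52,-.255,-.29]); print(s.x[:2],np.degrees(s.x[2])); print(np.round(s.fun.reshape(-1,2)*1000,1))
plan([0.555,0.27,0.26],-8)
```

```text
[ 0.52295712 -0.25396482] -16.52688549755385
[[ 0.2  0.2]
 [ 0.3 -0.2]
 [-0.2  0.6]
 [ 0.   0.1]
 [ 0.3 -0. ]
 [ 0.1 -0.5]
 [-0.3  0.2]
 [-0.3 -0.4]]
offset [ -6.82 -51.49  -0.  ] twist [ 0.   0.  -9.1] grasp [ 0.4687 -0.2422  0.26  ] rot [ 1.800e+02  1.000e-02 -1.711e+01] t 2.35 F [-0.3 -0.1 -0.1] w 1.0 q [-40.  -3. 107.  -0.  76.  67.]
```

Run:
```python
from h import *
plan([0.51,0.30,0.26],-8)
```

```text
offset [-12.01 -53.03  -0.  ] twist [ 0.   0.  -9.1] grasp [ 0.4687 -0.2422  0.26  ] rot [ 1.800e+02  1.000e-02 -1.711e+01] t 2.35 F [-0.3 -0.1 -0.1] w 1.0 q [-40.  -3. 107.  -0.  76.  67.]
```

>>> drive_tool --steps '[{"twist": [0,0,-1],"offset": [-1.35,-5.9,0],"fingers": 0},{"twist": [0,0,-2],"offset": [-2.7,-11.8,0],"fingers": 0},{"twist": [0,0,-3],"offset": [-4,-17.7,0],"fingers": 0},{"twist": [0,0,-4],"offset": [-5.35,-23.6,0],"fingers": 0},{"twist": [0,0,-5],"offset": [-6.7,-29.5,0],"fingers": 0}]'

```text
time_s: 2.98
tool_pos: [0.4913, 0.0617, 0.415]
tool_rot: [-180.0, -0.0, -12.1]
ft_force: [1.2, -1.0, -0.3]
gripper_width: 0.999
finger_force: 0.0
```

Run:
```python
from h import *
plan([0.51,0.30,0.26],-8)
```

```text
offset [-3.15e+00 -2.37e+01  2.00e-02] twist [-0.  -0.  -4.1] grasp [0.4914 0.0617 0.2603] rot [-1.800e+02 -5.000e-02 -1.207e+01] t 2.98 F [ 1.2 -1.  -0.3] w 0.999 q [ -6.  -8. 111.  -0.  77.  96.]
```

>>> drive_tool --steps '[{"twist": [0,0,-1],"offset": [-0.8,-5.9,0],"fingers": 0},{"twist": [0,0,-2],"offset": [-1.6,-11.8,0],"fingers": 0},{"twist": [0,0,-3],"offset": [-2.4,-17.7,0],"fingers": 0},{"twist": [0,0,-4.1],"offset": [-3.15,-23.7,0],"fingers": 0},{"twist": [0,0,-4.1],"offset": [-3.15,-23.7,0],"fingers": 0}]'

```text
time_s: 3.6
tool_pos: [0.5098, 0.3014, 0.4143]
tool_rot: [-180.0, 0.0, -7.7]
ft_force: [-0.6, -0.8, 0.0]
gripper_width: 0.999
finger_force: 0.0
```

Run:
```python
from h import *
cams.grab_frame("wrist");cams.grab_frame("wrist")
im,p,r=wgrab("w3.png"); print(p.tolist(),r.as_euler("xyz",degrees=True))
for t in ["spacer_mid","bronze_mid","reject_mid","strip"]:
    D=cams.spot_point("wrist",t)[:3]; print(t,[(d["confidence"],d["centre"],proj(d["centre"],p,r).round()) for d in D])
cv2.imwrite("pics/w3c.png",cv2.resize(im[60:260,190:460],None,fx=2.9,fy=2.9,interpolation=cv2.INTER_CUBIC))
```

```text
[0.5100546544238684, 0.29873416874544806, 0.41429604774069817] [ 1.79959051e+02  2.84097128e-02 -7.89746099e+00]
spacer_mid [(0.82, [0.5722, 0.4381, 0.0248], array([176., 159.])), (0.65, [0.691, 0.2827, 0.0266], array([311.,  14.]))]
bronze_mid [(0.81, [0.5494, 0.1986, 0.04], array([420., 148.]))]
reject_mid [(0.95, [0.5542, 0.2667, 0.0307], array([348., 150.])), (0.67, [0.549, 0.2029, 0.0373], array([415., 148.]))]
strip [(0.73, [0.5554, 0.2669, 0.0014], array([345., 147.]))]
```

View pics/w3c.png

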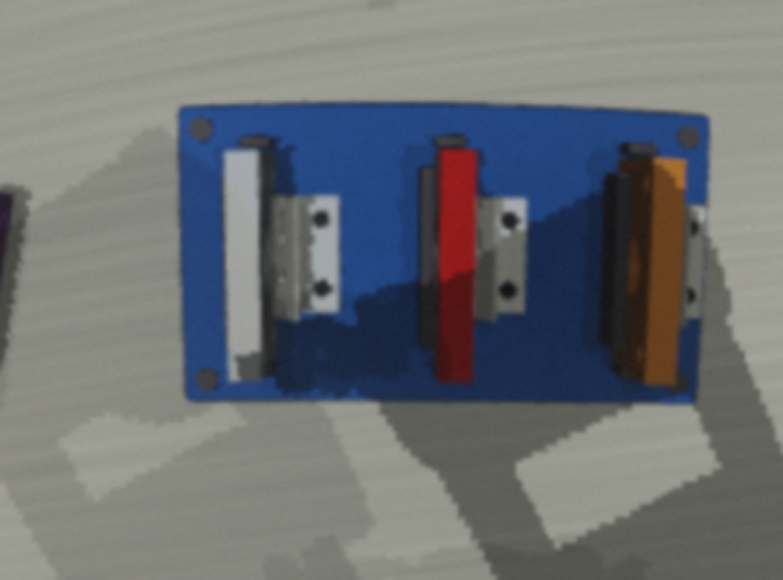

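Run:
```python
from h import *
p,r,s=pose(); print(p)
Q={"sp":[(223,151),(259,150),(228,382),(262,380)],"red":[(438,150),(478,150),(440,382),(473,382)],"br":[(651,157),(687,157),(645,386),(678,386)]}
for k,v in Q.items():
    w=np.array([ray((190+a/2.9,60+b/2.9),p,r,.062)[:2] for a,b in v]); d=(w[0]+w[1]-w[2]-w[3])/2
    print(k,w.mean(0).round(4),"yaw",np.degrees(np.arctan2(d[1],d[0])).round(2),"len",np.linalg.norm(d).round(4),"th",np.linalg.norm(w[0]-w[1]).round(4))
```

```text
[0.51010091 0.29765398 0.41485636]
sp [0.5649 0.3314] yaw -8.21 len 0.0701 th 0.0107
red [0.5556 0.2678] yaw -7.74 len 0.0703 th 0.0118
br [0.5465 0.2043] yaw -7.45 len 0.071 th 0.0114
```

Run:
```python
from h import *
plan([0.565,0.332,0.10],-8)
```

```text
offset [ 4.95 -4.17 16.02] twist [-0. -0. -0.] grasp [0.5101 0.2977 0.2602] rot [-1.80e+02 -1.00e-02 -8.02e+00] t 3.95 F [ 0.6 -0.2  0. ] w 1.001 q [ 19.   6.  98.  -0.  77. 117.]
```

>>> drive_tool --steps '[{"twist": [0,0,0],"offset": [4,-3.4,2],"fingers": 0.5},{"twist": [0,0,0],"offset": [4.95,-4.15,7],"fingers": 0.5},{"twist": [0,0,0],"offset": [4.95,-4.15,12],"fingers": 0.5},{"twist": [0,0,0],"offset": [4.95,-4.15,16],"fingers": 0.5},{"twist": [0,0,0],"offset": [4.95,-4.15,16],"fingers": 0.5}]'

```text
time_s: 4.58
tool_pos: [0.5633, 0.3319, 0.2508]
tool_rot: [179.8, 0.4, -8.0]
ft_force: [-0.6, -0.2, 0.5]
gripper_width: 0.502
finger_force: 0.0
```

Run:
```python
from h import *
cams.grab_frame("wrist");cams.grab_frame("wrist")
im,p,r=wgrab("w4.png"); 
plan([0.565,0.332,0.057],-8)
for c in [(dx,dy) for dx in(-.035,.035) for dy in (-.005,.005)]:
    a=np.radians(-8); P=[.565+c[0]*np.cos(a)-c[1]*np.sin(a),.332+c[0]*np.sin(a)+c[1]*np.cos(a),.062]
    cv2.circle(im,tuple(int(round(x)) for x in proj(P,p,r)),2,(0,255,0),-1)
cv2.imwrite("pics/w4.png",im)
```

```text
offset [-0.06  0.13  4.57] twist [-0.1 -0.2  0.1] grasp [0.5661 0.3334 0.1027] rot [-179.89   -0.2    -7.93] t 4.72 F [ 1.2 -0.1  1.6] w 0.5 q [ 21.  24.  93.  -0.  63. 119.]
```

View pics/w4.png

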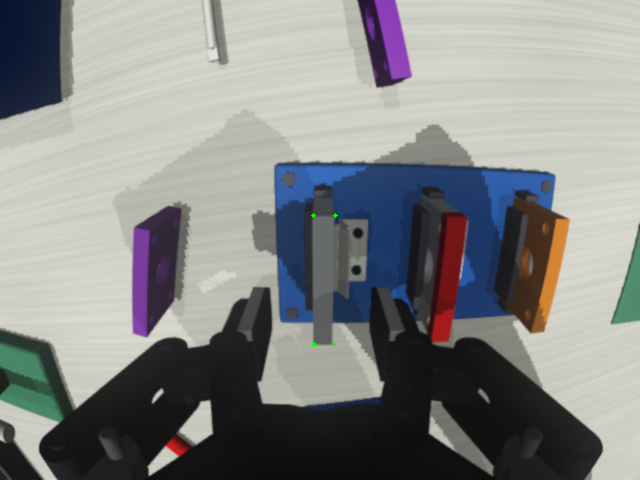

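>>> drive_tool --steps '[{"twist": [0,0,0],"offset": [0,0.1,2.5],"fingers": 0.5},{"twist": [0,0,0],"offset": [-0.05,0.1,4.5],"fingers": 0.5},{"twist": [0,0,0],"offset": [-0.05,0.1,4.5],"fingers": 0.5}]'

```text
time_s: 5.1
tool_pos: [0.5634, 0.3321, 0.2088]
tool_rot: [179.9, 0.1, -7.9]
ft_force: [0.2, 0.3, -0.6]
gripper_width: 0.5
finger_force: 0.0
```

>>> drive_tool --steps '[{"twist": [0,0,0],"offset": [0,0,0],"fingers": 1},{"twist": [0,0,0],"offset": [0,0,0],"fingers": 1},{"twist": [0,0,0],"offset": [0,0,0],"fingers": 1},{"twist": [0,0,0],"offset": [0,0,0],"fingers": 1}]' --squeeze 50

```text
time_s: 5.6
tool_pos: [0.5645, 0.3323, 0.2111]
tool_rot: [-180.0, -0.1, -7.9]
ft_force: [-1.3, -3.0, 5.7]
gripper_width: 0.107
finger_force: 50.7
```

>>> drive_tool --steps '[{"twist": [0,0,0],"offset": [0,0,-1],"fingers": 1},{"twist": [0,0,0],"offset": [0,0,-3],"fingers": 1},{"twist": [0,0,0],"offset": [0,0,-8],"fingers": 1},{"twist": [0,0,0],"offset": [0,0,-11],"fingers": 1},{"twist": [0,0,0],"offset": [0,0,-11],"fingers": 1}]'

```text
time_s: 6.22
tool_pos: [0.5647, 0.3328, 0.3247]
tool_rot: [-179.8, -0.4, -7.9]
ft_force: [-0.4, -0.8, -1.6]
gripper_width: 0.107
finger_force: 50.0
```

Run:
```python
from h import *
plan([0.56,-0.025,0.16],90)
```

```text
offset [ 4.43 35.51  0.9 ] twist [  0.2  -0.5 -97.9] grasp [0.5659 0.3332 0.17  ] rot [-179.79   -0.39   -7.88] t 6.22 F [-0.4 -0.8 -1.6] w 0.107 q [ 21.  19.  92.   0.  69. 119.]
```

>>> drive_tool --steps '[{"twist": [0,0,-9.8],"offset": [0.4,3.6,0],"fingers": 1},{"twist": [0,0,-19.6],"offset": [0.9,7.1,0],"fingers": 1},{"twist": [0,0,-29.4],"offset": [1.3,10.6,0],"fingers": 1},{"twist": [0,0,-39.2],"offset": [1.8,14.2,0],"fingers": 1},{"twist": [0,0,-49],"offset": [2.2,17.8,0],"fingers": 1}]'

```text
time_s: 6.85
tool_pos: [0.5605, 0.1519, 0.3185]
tool_rot: [-179.9, 0.1, 41.4]
ft_force: [0.2, 0.3, -1.5]
gripper_width: 0.107
finger_force: 50.0
```

Run:
```python
from h import *
plan([0.56,-0.025,0.16],90)
```

```text
offset [-11.74  13.23   0.38] twist [ -0.1   0.1 -48.6] grasp [0.5601 0.1518 0.1638] rot [-1.799e+02  1.200e-01  4.144e+01] t 6.85 F [ 0.2  0.3 -1.5] w 0.107 q [  4.  10. 103.   0.  67.  53.]
```

>>> drive_tool --steps '[{"twist": [0,0,-9.8],"offset": [-2.35,2.6,0],"fingers": 1},{"twist": [0,0,-19.6],"offset": [-4.7,5.3,0],"fingers": 1},{"twist": [0,0,-29.4],"offset": [-7,8,0],"fingers": 1},{"twist": [0,0,-39.2],"offset": [-9.4,10.6,0],"fingers": 1},{"twist": [0,0,-48.6],"offset": [-11.75,13.2,0],"fingers": 1}]'

```text
time_s: 7.48
tool_pos: [0.5587, -0.0247, 0.3185]
tool_rot: [-179.8, -0.0, 90.0]
ft_force: [0.2, -0.6, -1.9]
gripper_width: 0.107
finger_force: 50.0
```

Run:
```python
from h import *
plan([0.547,-0.025,0.075],90,[-45,0,0])
```

```text
offset [ -0.04 -12.07  13.44] twist [-45.2  -0.    0. ] grasp [ 0.5583 -0.0246  0.1638] rot [-1.7985e+02 -4.0000e-02  9.0020e+01] t 7.47 F [ 0.2 -0.6 -1.9] w 0.107 q [-14.   7. 106.   0.  66. -14.]
```

>>> drive_tool --steps '[{"twist": [-9,0,0],"offset": [0,-2.4,2.7],"fingers": 1},{"twist": [-18,0,0],"offset": [0,-4.8,5.4],"fingers": 1},{"twist": [-27,0,0],"offset": [0,-7.2,8.1],"fingers": 1},{"twist": [-36,0,0],"offset": [0,-9.7,10.8],"fingers": 1},{"twist": [-45,0,0],"offset": [0,-12.1,13.4],"fingers": 1}]'

```text
time_s: 8.1
tool_pos: [0.4582, -0.0196, 0.2052]
tool_rot: [142.2, -1.9, 91.5]
ft_force: [0.3, 0.8, -1.3]
gripper_width: 0.101
finger_force: 50.0
```

>>> drive_tool --steps '[{"twist": [0,0,0],"offset": [0,0,0],"fingers": 1}]'

```text
time_s: 8.22
tool_pos: [0.4592, -0.0199, 0.206]
tool_rot: [142.3, -1.8, 91.4]
ft_force: [1.0, -0.3, -0.2]
gripper_width: 0.105
finger_force: 50.0
```

Run:
```python
from h import *
im=cams.grab_frame("side"); cv2.imwrite("pics/s1.png",im[150:350,200:480])
plan([0.547,-0.025,0.041],90,[-45,0,0])
```

```text
offset [-0.59 -5.27  3.08] twist [-7.2 -2.3 -0.1] grasp [ 0.555  -0.0141  0.085 ] rot [142.2   -1.76  91.42] t 8.28 F [-0.   0.7 -0.7] w 0.105 q [-19.   1. 130.  46.  19. -60.]
```

Run:
```python
from h import *
plan([0.57,-0.02,0.050],90,[-32,0,0])
```

```text
offset [-0.12  0.6   3.75] twist [ 5.8 -2.3  0.2] grasp [ 0.555  -0.0141  0.085 ] rot [142.2   -1.76  91.42] t 8.28 F [-0.   0.7 -0.7] w 0.105 q [-19.   1. 130.  46.  19. -60.]
```

>>> drive_tool --steps '[{"twist": [2,-0.8,0],"offset": [0,0.2,1.2],"fingers": 1},{"twist": [4,-1.6,0],"offset": [-0.1,0.4,2.5],"fingers": 1},{"twist": [5.8,-2.3,0.2],"offset": [-0.1,0.6,3.75],"fingers": 1},{"twist": [5.8,-2.3,0.2],"offset": [-0.1,0.6,3.75],"fingers": 1}]'

```text
time_s: 8.78
tool_pos: [0.4897, -0.02, 0.1823]
tool_rot: [147.8, 0.1, 90.0]
ft_force: [-0.2, 0.6, -1.2]
gripper_width: 0.106
finger_force: 50.0
```

Run:
```python
from h import *
plan([0.57,-0.02,0.044],90,[-32,0,0])
im=cams.grab_frame("side"); cv2.imwrite("pics/s1.png",cv2.resize(im[150:300,240:440],None,fx=3,fy=3))
```

```text
offset [-0.   -0.52  0.52] twist [0.2 0.1 0. ] grasp [ 0.572  -0.0201  0.0514] rot [1.4784e+02 8.0000e-02 9.0010e+01] t 8.78 F [-0.2  0.6 -1.2] w 0.106 q [-17.   9. 125.  30.  18. -44.]
```

>>> drive_tool --steps '[{"twist": [0,0,0],"offset": [0,-0.2,0.35],"fingers": 1},{"twist": [0,0,0],"offset": [0,-0.35,0.6],"fingers": 1},{"twist": [0,0,0],"offset": [0,-0.35,0.6],"fingers": 1}]'

```text
time_s: 9.2
tool_pos: [0.4886, -0.0199, 0.1748]
tool_rot: [147.9, 0.0, 90.0]
ft_force: [0.7, 0.2, -0.9]
gripper_width: 0.104
finger_force: 50.0
```

>>> drive_tool --steps '[{"twist": [0,0,0],"offset": [0,0,0],"fingers": 0.7},{"twist": [0,0,0],"offset": [0,0,0],"fingers": 0.6},{"twist": [0,0,0],"offset": [0,0,0],"fingers": 0.6},{"twist": [0,0,0],"offset": [0,0,0],"fingers": 0.6}]'

```text
time_s: 9.7
tool_pos: [0.489, -0.02, 0.1751]
tool_rot: [147.8, 0.1, 90.0]
ft_force: [-0.5, 0.4, -0.1]
gripper_width: 0.398
finger_force: 0.1
```

Run:
```python
from h import *
plan([0.57,-0.02,0.044],90,[-32,0,0])
a=cams.grab_frame("side"); b=cams.grab_frame("scene"); f=lambda i:cv2.resize(i,(400,400))
cv2.imwrite("pics/s2.png",np.hstack([f(a[180:300,260:380]),f(b[170:290,260:380])]))
```

```text
offset [-0.   -0.08 -0.05] twist [ 0.2  0.1 -0. ] grasp [ 0.5713 -0.0202  0.0442] rot [1.4783e+02 5.0000e-02 8.9960e+01] t 9.7 F [-0.5  0.4 -0.1] w 0.398 q [-17.  10. 125.  32.  17. -45.]
```

View pics/s2.png

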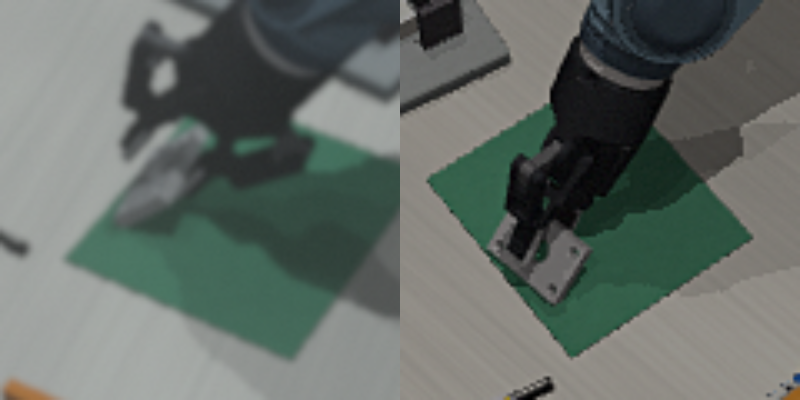

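The spacer is leaning on the lower finger at the far edge of the pad. I'll draw back along the tool axis so it lies down.

>>> drive_tool --steps '[{"twist": [0,0,0],"offset": [0,-0.2,-1],"fingers": 0.6},{"twist": [0,0,0],"offset": [0,-0.4,-2.5],"fingers": 0.6},{"twist": [0,0,0],"offset": [0,-0.4,-5],"fingers": 0.6},{"twist": [0,0,0],"offset": [0,0,-9],"fingers": 0.6},{"twist": [0,0,0],"offset": [0,0,-12],"fingers": 0}]'

```text
time_s: 10.42
tool_pos: [0.4243, -0.0198, 0.2784]
tool_rot: [147.7, 0.1, 89.9]
ft_force: [0.8, -0.2, -0.3]
gripper_width: 0.599
finger_force: 0.0
```

Run:
```python
from h import *
plan([0.51,-0.02,0.17],90)
print(cams.grab_frame("side") is None, cams.spot_point("side","spacer_mid")[:4])
```

```text
offset [-0.02  9.72  0.65] twist [32.3  0.1 -0. ] grasp [ 0.5069 -0.0201  0.1475] rot [1.4775e+02 1.0000e-01 8.9940e+01] t 10.43 F [ 0.8 -0.2 -0.3] w 0.599 q [-20. -14. 133.  20.  32. -35.]
False [{'centre': [0.6955, 0.2839, 0.0219], 'confidence': 0.95}, {'centre': [0.4233, 0.3364, 0.0251], 'confidence': 0.89}, {'centre': [0.5719, 0.4373, 0.0278], 'confidence': 0.8}, {'centre': [0.5649, -0.0151, 0.0113], 'confidence': 0.77}]
```

>>> drive_tool --steps '[{"twist": [8,0,0],"offset": [0,2.5,0.1],"fingers": 0},{"twist": [16,0,0],"offset": [0,5,0.2],"fingers": 0},{"twist": [24,0,0],"offset": [0,7.5,0.4],"fingers": 0},{"twist": [32.3,0,0],"offset": [0,10,0.5],"fingers": 0},{"twist": [32.3,0,0],"offset": [0,10,0.5],"fingers": 0}]'

```text
time_s: 11.15
tool_pos: [0.5138, -0.02, 0.3257]
tool_rot: [180.0, 0.1, 90.0]
ft_force: [0.3, 0.3, -0.1]
gripper_width: 1.0
finger_force: 0.0
```

```bash
cat >> h.py <<'E'
def flat(z=.013,name=None,lo=None,near=(.55,-.02)):
    """find flat plate top on the green pad: min area rect of what differs from green, world"""
    im,p,r=wgrab(name); hsv=cv2.cvtColor(im,cv2.COLOR_BGR2HSV)
    m=(cv2.inRange(hsv,(0,0,90),(180,60,255)) if lo is None else cv2.inRange(hsv,*lo))
    m=cv2.morphologyEx(m,cv2.MORPH_OPEN,np.ones((3,3)))
    for c in cv2.findContours(m,cv2.RETR_EXTERNAL,cv2.CHAIN_APPROX_NONE)[0]:
        if cv2.contourArea(c)<800: continue
        W=np.array([ray(q[0],p,r,z)[:2] for q in c]); (cx,cy),(w,h),a=cv2.minAreaRect((W*1000).astype(np.float32))
        if max(w,h)<120 and min(w,h)>25: print("rect mm",np.round([cx,cy,w,h,a],1),cv2.contourArea(c))
E
python3 - <<'E'
from h import *
cams.grab_frame("wrist");cams.grab_frame("wrist")
plan([0.51,-0.02,0.17],90); flat(name="w5.png"); print(cams.spot_point("wrist","spacer_mid")[:4])
E
```

```text
offset [-0.03 -0.17 -0.05] twist [-0.2  0.  -0. ] grasp [ 0.5113 -0.0197  0.1695] rot [-179.85    0.     89.98] t 11.25 F [-0.7 -0.6 -0.4] w 1.001 q [-15.   1. 113.  -0.  67. -15.]
rect mm [564.9 -20.   50.3  70.6   0.6] 5128.0
[{'centre': [0.5671, -0.0188, 0.0078], 'confidence': 0.62}]
```

View pics/w5.png

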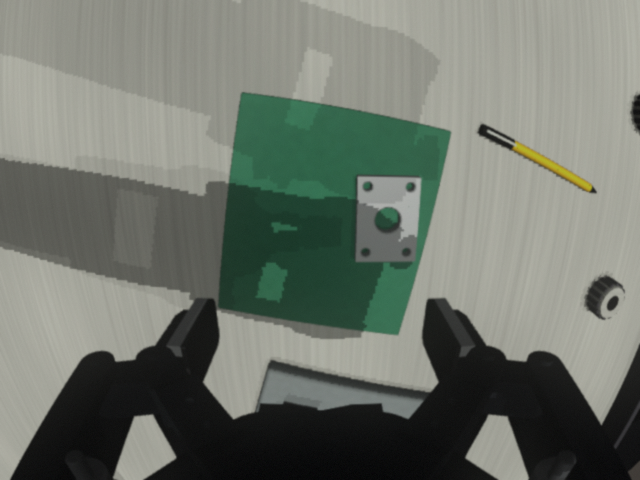

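Run:
```python
from h import *
plan([0.565,-0.02,0.0195],90.6)
```

```text
offset [-0.03  5.43 14.99] twist [-0.2  0.  -0.6] grasp [ 0.5107 -0.0196  0.1696] rot [-1.798e+02  1.000e-02  8.996e+01] t 11.35 F [ 0.4 -0.1 -0.6] w 1.001 q [-15.   1. 113.  -0.  67. -15.]
```

>>> drive_tool --steps '[{"twist": [0,0,-0.6],"offset": [0,5.4,1],"fingers": 0.1},{"twist": [-0.2,0,-0.6],"offset": [0,5.4,6],"fingers": 0.15},{"twist": [-0.2,0,-0.6],"offset": [0,5.4,11],"fingers": 0.15},{"twist": [-0.2,0,-0.6],"offset": [0,5.4,13.5],"fingers": 0.15},{"twist": [-0.2,0,-0.6],"offset": [0,5.4,14.9],"fingers": 0.15}]'

```text
time_s: 11.98
tool_pos: [0.5645, -0.0198, 0.1746]
tool_rot: [-179.9, -0.0, 90.5]
ft_force: [0.9, 0.3, 0.8]
gripper_width: 0.851
finger_force: 0.0
```

>>> drive_tool --steps '[{"twist": [0,0,0],"offset": [0,0,0],"fingers": 0.25},{"twist": [0,0,0],"offset": [0,0,0],"fingers": 0.25}]'

```text
time_s: 12.22
tool_pos: [0.5666, -0.0202, 0.1779]
tool_rot: [179.8, 0.1, 90.6]
ft_force: [0.3, 0.2, 0.6]
gripper_width: 0.753
finger_force: 0.0
```

Run:
```python
from h import *
plan([0.565,-0.02,0.0195],90.6)
```

```text
offset [ 0.02 -0.16  0.37] twist [ 0.2  0.1 -0. ] grasp [ 0.5671 -0.0204  0.0232] rot [1.7979e+02 8.0000e-02 9.0550e+01] t 12.22 F [0.3 0.2 0.6] w 0.753 q [-13.  21. 107.  -0.  51. -14.]
```

>>> drive_tool --steps '[{"twist": [0,0,0],"offset": [0,0,0.15],"fingers": 0.25},{"twist": [0,0,0],"offset": [0,-0.1,0.2],"fingers": 0.25}]'

```text
time_s: 12.48
tool_pos: [0.5653, -0.02, 0.1752]
tool_rot: [179.9, 0.1, 90.6]
ft_force: [0.1, 0.6, -0.3]
gripper_width: 0.751
finger_force: 0.0
```

>>> drive_tool --steps '[{"twist": [0,0,0],"offset": [0,0,0],"fingers": 1},{"twist": [0,0,0],"offset": [0,0,0],"fingers": 1},{"twist": [0,0,0],"offset": [0,0,0],"fingers": 1}]' --squeeze 40

```text
time_s: 12.85
tool_pos: [0.5653, -0.0201, 0.175]
tool_rot: [179.9, 0.1, 90.6]
ft_force: [-0.8, 0.1, 3.5]
gripper_width: 0.575
finger_force: 42.1
```

>>> drive_tool --steps '[{"twist": [0,0,0],"offset": [0,0,-2],"fingers": 1},{"twist": [0,0,0],"offset": [0,0,-6],"fingers": 1},{"twist": [0,0,0],"offset": [0,0,-10],"fingers": 1},{"twist": [0,0,0],"offset": [0,0,-10],"fingers": 1}]'

```text
time_s: 13.35
tool_pos: [0.5662, -0.0202, 0.2792]
tool_rot: [179.5, 0.2, 90.6]
ft_force: [-0.3, 0.7, -1.0]
gripper_width: 0.572
finger_force: 41.8
```

```bash
cat >> h.py <<'E'
A=np.array([0.5230,-0.2540,0.040]); AY=-16.5
def nest(x,y,z): return A+R.from_euler("z",AY,degrees=True).apply([x,y,z])
def now():
    p,r,s=pose(); q=R.from_euler("z",-AY,degrees=True).apply(p+r.apply([0,0,G])-A); print("grasp in anvil mm",(q*1000).round(1),"F",np.round(s["ft_force"],1),"w",round(s["gripper_width"],3))
E
python3 - <<'E'
from h import *
plan(nest(-.0015,0,.07),163.5)
E
```

```text
offset [-23.29  -4.71   1.47] twist [  0.4   0.5 -72.9] grasp [ 0.5677 -0.0206  0.1245] rot [1.7947e+02 1.7000e-01 9.0570e+01] t 13.35 F [-0.3  0.7 -1. ] w 0.572 q [-13.  11. 107.  -0.  62. -14.]
```

>>> drive_tool --steps '[{"twist": [0,0,-10.4],"offset": [-3.3,-0.7,0],"fingers": 1},{"twist": [0,0,-20.8],"offset": [-6.6,-1.4,0],"fingers": 1},{"twist": [0,0,-31.2],"offset": [-10,-2,0],"fingers": 1},{"twist": [0,0,-41.6],"offset": [-13.3,-2.7,0],"fingers": 1},{"twist": [0,0,-52],"offset": [-16.6,-3.4,0],"fingers": 1}]'

```text
time_s: 13.98
tool_pos: [0.5316, -0.187, 0.2735]
tool_rot: [-180.0, -0.1, 142.9]
ft_force: [0.2, 0.0, -1.5]
gripper_width: 0.571
finger_force: 41.8
```

Run:
```python
from h import *
plan(nest(-.0015,0,.07),163.5)
```

```text
offset [-3.22 -5.92  0.88] twist [ -0.   -0.1 -20.6] grasp [ 0.5315 -0.1869  0.1188] rot [-1.7999e+02 -5.0000e-02  1.4290e+02] t 13.97 F [ 0.2  0.  -1.5] w 0.571 q [-31.  12. 107.  -0.  61. -84.]
```

>>> drive_tool --steps '[{"twist": [0,0,-10.3],"offset": [-1.6,-3,0.2],"fingers": 1},{"twist": [0,0,-20.6],"offset": [-3.2,-5.9,0.5],"fingers": 1},{"twist": [0,0,-20.6],"offset": [-3.2,-5.9,0.9],"fingers": 1},{"twist": [0,0,-20.6],"offset": [-3.2,-5.9,0.9],"fingers": 1}]'

```text
time_s: 14.48
tool_pos: [0.5215, -0.2519, 0.2643]
tool_rot: [180.0, -0.1, 163.1]
ft_force: [0.2, 0.4, -0.7]
gripper_width: 0.573
finger_force: 41.8
```

Run:
```python
from h import *
wgrab(); im,p,r=wgrab("w6.png"); plan(nest(-.0015,0,.05),163.5); now()
cv2.imwrite("pics/w6c.png",cv2.resize(im[180:480,160:480],None,fx=1.9,fy=1.9))
```

```text
offset [-0.02 -0.21  2.04] twist [ 0.  -0.  -0.3] grasp [ 0.522  -0.2515  0.1104] rot [179.99  -0.   163.17] t 14.57 F [-0.3  0.9 -0.1] w 0.565 q [ -37.   14.  105.    0.   61. -110.]
grasp in anvil mm [-1.7  2.1 70.4] F [-0.3  0.9 -0.1] w 0.565
```

>>> drive_tool --steps '[{"twist": [0,0,-0.3],"offset": [0,-0.2,1],"fingers": 1},{"twist": [0,0,-0.3],"offset": [0,-0.2,2.0],"fingers": 1},{"twist": [0,0,-0.3],"offset": [0,-0.2,2.0],"fingers": 1}]'

```text
time_s: 14.95
tool_pos: [0.5211, -0.2539, 0.2441]
tool_rot: [180.0, -0.1, 163.5]
ft_force: [-0.8, -0.6, -1.1]
gripper_width: 0.572
finger_force: 41.8
```

Run:
```python
from h import *
wgrab();wgrab(); im,p,r=wgrab("w7.png"); now(); print(p.tolist(),r.as_euler("xyz",degrees=True).tolist())
for P in [(-.035,.025,.0427),(-.035,-.025,.0427),(-.039,.028,.024),(-.039,-.028,.024)]: print(proj(nest(*P),p,r).round(1))
cv2.imwrite("pics/w7c.png",cv2.resize(im[220:420,200:440],None,fx=3,fy=3,interpolation=cv2.INTER_CUBIC))
```

```text
grasp in anvil mm [-1.  -0.9 51. ] F [-0.5 -0.2 -0.8] w 0.567
[0.5214908562394113, -0.25436112254253374, 0.24533352834798827] [-179.9825459712835, 0.03901862620265103, 163.46338231241353]
[387.9 237.2]
[255.5 237.4]
[387.7 214.3]
[255.3 214.5]
```

View pics/w7c.png

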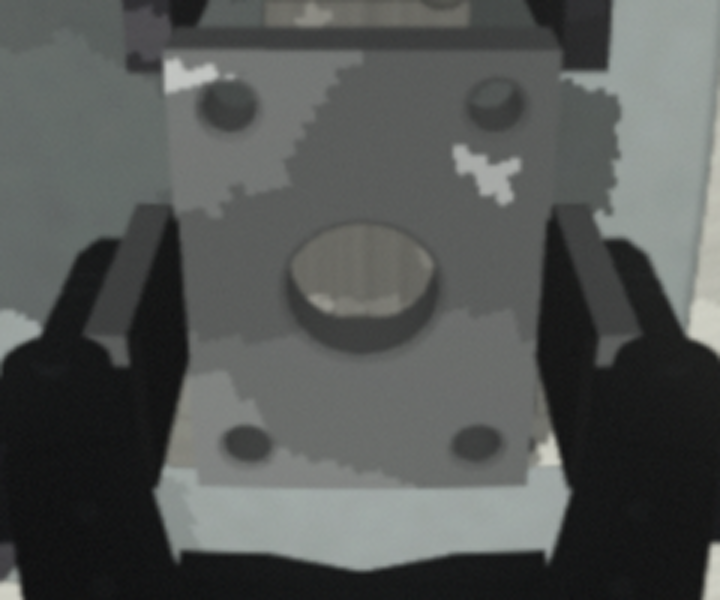

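Run:
```python
from h import *
p=np.array([0.52149,-0.25436,0.24533]); r=R.from_euler("xyz",[-179.983,.039,163.463],degrees=True)
for P in [(-.026,.035,.024),(-.026,-.035,.024),(-.026,0.035,.0),(-.026,-.035,0),(-.03,.017,0),(-.03,-.017,0),(-.035,.025,.0427),(-.036,.025,.0427),(.035,.025,.0427),(.034,.025,.0427)]: print(P,proj(nest(*P),p,r).round(1))
```

```text
(-0.026, 0.035, 0.024) [401.8 243.3]
(-0.026, -0.035, 0.024) [241.2 243.5]
(-0.026, 0.035, 0.0) [391.8 227.3]
(-0.026, -0.035, 0) [250.8 227.5]
(-0.03, 0.017, 0) [356.1 219.5]
(-0.03, -0.017, 0) [286.6 219.6]
(-0.035, 0.025, 0.0427) [387.9 237.2]
(-0.036, 0.025, 0.0427) [388.  234.7]
(0.035, 0.025, 0.0427) [376.1 381.7]
(0.034, 0.025, 0.0427) [376.2 380.1]
```

>>> drive_tool --steps '[{"twist": [0,0,0],"offset": [0.12,0.05,0.3],"fingers": 1},{"twist": [0,0,0],"offset": [0.12,0.05,0.8],"fingers": 1},{"twist": [0,0,0],"offset": [0.12,0.05,1.2],"fingers": 1},{"twist": [0,0,0],"offset": [0.12,0.05,1.2],"fingers": 1}]'

```text
time_s: 15.6
tool_pos: [0.5203, -0.2536, 0.2331]
tool_rot: [-180.0, 0.0, 163.5]
ft_force: [0.2, 0.5, -1.1]
gripper_width: 0.571
finger_force: 41.8
```

>>> drive_tool --steps '[{"twist": [0,0,0],"offset": [0,0,0.1],"fingers": 1},{"twist": [0,0,0],"offset": [0,0,0.2],"fingers": 1},{"twist": [0,0,0],"offset": [0,0,0.3],"fingers": 1}]'

```text
time_s: 15.98
tool_pos: [0.5209, -0.2539, 0.2312]
tool_rot: [-180.0, 0.1, 163.5]
ft_force: [1.1, -0.2, 2.0]
gripper_width: 0.574
finger_force: 42.1
```

```bash
python3 -c "
from h import *
now()"
```

```text
grasp in anvil mm [-1.7 -0.7 36.5] F [ 1.1 -0.2  2. ] w 0.574
```

>>> drive_tool --steps '[{"twist": [0,0,0],"offset": [0,0,0.1],"fingers": 1},{"twist": [0,0,0],"offset": [0,0,0.2],"fingers": 1}]'

```text
time_s: 16.23
tool_pos: [0.5213, -0.2541, 0.2298]
tool_rot: [-179.9, 0.3, 163.4]
ft_force: [3.8, -1.4, 4.7]
gripper_width: 0.569
finger_force: 42.4
```

>>> drive_tool --steps '[{"twist": [0,0,0],"offset": [0,0,0.1],"fingers": 1},{"twist": [0,0,0],"offset": [0,0,0.2],"fingers": 1}]'

```text
time_s: 16.48
tool_pos: [0.521, -0.254, 0.2271]
tool_rot: [-179.9, 0.2, 163.4]
ft_force: [4.9, -1.0, 1.8]
gripper_width: 0.57
finger_force: 42.0
```

>>> drive_tool --steps '[{"twist": [0,0,0],"offset": [0,0,0.1],"fingers": 1},{"twist": [0,0,0],"offset": [0,0,0.2],"fingers": 1}]'

```text
time_s: 16.73
tool_pos: [0.5209, -0.2539, 0.2247]
tool_rot: [-179.9, 0.2, 163.4]
ft_force: [6.2, -2.3, 0.2]
gripper_width: 0.569
finger_force: 42.0
```

```bash
python3 -c "
from h import *
now(); print(manip.state()['wrist_torque'], manip.state()['tool_rot'])"
```

```text
grasp in anvil mm [-1.4 -0.6 30. ] F [ 6.2 -2.3  0.2] w 0.569
[-0.31364046 -0.93038266 -0.04608784] [-179.94769219    0.21646653  163.43711841]
```

>>> drive_tool --steps '[{"twist": [0,0,0],"offset": [0,0,0.1],"fingers": 1},{"twist": [0,0,0],"offset": [0,0,0.2],"fingers": 1},{"twist": [0,0,0],"offset": [0,0,0.3],"fingers": 1}]'

```text
time_s: 17.1
tool_pos: [0.5209, -0.2539, 0.2217]
tool_rot: [-180.0, 0.2, 163.4]
ft_force: [5.9, -1.9, 1.0]
gripper_width: 0.573
finger_force: 42.0
```

>>> drive_tool --steps '[{"twist": [0,0,0],"offset": [0,0,0.1],"fingers": 1},{"twist": [0,0,0],"offset": [0,0,0.2],"fingers": 1},{"twist": [0,0,0],"offset": [0,0,0.3],"fingers": 1}]'

```text
time_s: 17.48
tool_pos: [0.5215, -0.2542, 0.2197]
tool_rot: [-179.9, 0.3, 163.5]
ft_force: [6.0, -1.0, 6.3]
gripper_width: 0.574
finger_force: 42.6
```

>>> drive_tool --steps '[{"twist": [0,0,0],"offset": [0,0,0.1],"fingers": 1},{"twist": [0,0,0],"offset": [0,0,0.2],"fingers": 1},{"twist": [0,0,0],"offset": [0,0,0.3],"fingers": 1}]'

```text
time_s: 17.85
tool_pos: [0.5213, -0.2541, 0.216]
tool_rot: [-179.9, 0.3, 163.5]
ft_force: [6.6, -2.7, -1.5]
gripper_width: 0.569
finger_force: 41.7
```

```bash
python3 -c "
from h import *
now(); print(manip.state()['wrist_torque'], manip.state()['tool_rot'])"
```

```text
grasp in anvil mm [-0.7 -0.8 21.3] F [ 6.6 -2.7 -1.5] w 0.569
[-0.47733067 -1.17709468  0.03808624] [-179.90596997    0.32779308  163.46168854]
```

Both noses are passed. About 4 mm remain to the seat.

>>> drive_tool --steps '[{"twist": [0,0,0],"offset": [0,0,0.1],"fingers": 1},{"twist": [0,0,0],"offset": [0,0,0.2],"fingers": 1},{"twist": [0,0,0],"offset": [0,0,0.3],"fingers": 1}]'

```text
time_s: 18.23
tool_pos: [0.521, -0.2539, 0.2127]
tool_rot: [-179.9, 0.2, 163.5]
ft_force: [5.6, -1.9, 1.5]
gripper_width: 0.568
finger_force: 42.0
```

>>> drive_tool --steps '[{"twist": [0,0,0],"offset": [0,0,0.1],"fingers": 1},{"twist": [0,0,0],"offset": [0,0,0.1],"fingers": 1}]'

```text
time_s: 18.48
tool_pos: [0.521, -0.2539, 0.212]
tool_rot: [-179.9, 0.2, 163.5]
ft_force: [5.9, -1.9, 2.1]
gripper_width: 0.572
finger_force: 42.2
```

```bash
python3 -c "
from h import *
now(); print(manip.state()['wrist_torque'], manip.state()['tool_rot'])"
```

```text
grasp in anvil mm [-1.4 -0.7 17.3] F [ 5.9 -1.9  2.1] w 0.572
[-0.17226082 -0.81575752  0.09313111] [-179.94252048    0.1998044   163.46836564]
```

>>> drive_tool --steps '[{"twist": [0,0,0],"offset": [0,0,0.1],"fingers": 1},{"twist": [0,0,0],"offset": [0,0,0.1],"fingers": 1}]'

```text
time_s: 18.73
tool_pos: [0.5211, -0.254, 0.212]
tool_rot: [-180.0, 0.2, 163.5]
ft_force: [3.0, -0.6, 9.4]
gripper_width: 0.568
finger_force: 42.9
```

>>> drive_tool --steps '[{"twist": [0,0,0],"offset": [0,0,0.1],"fingers": 1},{"twist": [0,0,0],"offset": [0,0,0.1],"fingers": 1}]'

```text
time_s: 18.98
tool_pos: [0.5212, -0.254, 0.212]
tool_rot: [-180.0, 0.1, 163.5]
ft_force: [-1.5, 2.2, 16.8]
gripper_width: 0.572
finger_force: 43.7
```

>>> drive_tool --steps '[{"twist": [0,0,0],"offset": [0,0,-0.1],"fingers": 0.3},{"twist": [0,0,0],"offset": [0,0,-0.1],"fingers": 0.2},{"twist": [0,0,0],"offset": [0,0,-0.1],"fingers": 0.2},{"twist": [0,0,0],"offset": [0,0,-2],"fingers": 0.2},{"twist": [0,0,0],"offset": [0,0,-5],"fingers": 0.3}]'

```text
time_s: 19.6
tool_pos: [0.5201, -0.2535, 0.2601]
tool_rot: [180.0, -0.1, 163.5]
ft_force: [0.3, -0.3, 0.5]
gripper_width: 0.702
finger_force: 0.0
```

>>> drive_tool --steps '[{"twist": [0,0,0],"offset": [0.6,0,0],"fingers": 1},{"twist": [0,0,0],"offset": [0.6,0,0],"fingers": 1},{"twist": [0,0,0],"offset": [0.6,0,0],"fingers": 1},{"twist": [0,0,0],"offset": [0.6,0,0],"fingers": 1}]'

```text
time_s: 20.1
tool_pos: [0.5145, -0.2518, 0.2588]
tool_rot: [180.0, -0.0, 163.5]
ft_force: [0.0, -0.0, 0.3]
gripper_width: 0.0
finger_force: 0.0
```

```bash
python3 -c "
from h import *
wgrab(); im,p,r=wgrab('w8.png'); now(); plan(nest(-.006,0,.015),163.5,off=.173)
print(cams.spot_point('wrist','spacer_mid')[:2])
cv2.imwrite('pics/w8c.png',cv2.resize(im[150:450,120:520],None,fx=2,fy=2))"
```

```text
grasp in anvil mm [-8.6 -0.4 64.4] F [ 0.4  0.1 -0.7] w 0.002
offset [-0.26  0.04  3.11] twist [-0.  0. -0.] grasp [ 0.5147 -0.2519  0.1044] rot [-1.7999e+02  1.0000e-02  1.6346e+02] t 20.2 F [ 0.4  0.1 -0.7] w 0.002 q [ -37.   14.  106.   -0.   60. -111.]
[{'centre': [0.5249, -0.2516, 0.0462], 'confidence': 0.83}]
```

>>> drive_tool --steps '[{"twist": [0,0,0],"offset": [0,0,1],"fingers": 1},{"twist": [0,0,0],"offset": [0,0,2.5],"fingers": 1},{"twist": [0,0,0],"offset": [0,0,3.2],"fingers": 1},{"twist": [0,0,0],"offset": [0,0,3.2],"fingers": 1}]'

```text
time_s: 20.75
tool_pos: [0.5144, -0.2517, 0.2264]
tool_rot: [180.0, -0.1, 163.5]
ft_force: [0.3, 0.2, -0.1]
gripper_width: -0.002
finger_force: 0.0
```

>>> drive_tool --steps '[{"twist": [0,0,0],"offset": [0,0,0.1],"fingers": 1},{"twist": [0,0,0],"offset": [0,0,0.2],"fingers": 1},{"twist": [0,0,0],"offset": [0,0,0.3],"fingers": 1},{"twist": [0,0,0],"offset": [0,0,0.3],"fingers": 1}]'

```text
time_s: 21.25
tool_pos: [0.5148, -0.252, 0.2247]
tool_rot: [-180.0, 0.1, 163.5]
ft_force: [0.1, -0.4, -0.1]
gripper_width: -0.003
finger_force: 0.0
```

>>> drive_tool --steps '[{"twist": [0,0,0],"offset": [0,0,0.1],"fingers": 1},{"twist": [0,0,0],"offset": [0,0,0.2],"fingers": 1}]'

```text
time_s: 21.5
tool_pos: [0.5149, -0.2521, 0.2235]
tool_rot: [-180.0, 0.0, 163.5]
ft_force: [-3.5, 1.9, 11.1]
gripper_width: -0.001
finger_force: 5.2
```

>>> drive_tool --steps '[{"twist": [0,0,0],"offset": [0,0,0],"fingers": 1},{"twist": [0,0,0],"offset": [0,0,0],"fingers": 1},{"twist": [0,0,0],"offset": [0,0,0],"fingers": 1}]'

```text
time_s: 21.88
tool_pos: [0.5149, -0.2521, 0.2235]
tool_rot: [-180.0, 0.1, 163.5]
ft_force: [-2.1, 1.7, 6.3]
gripper_width: 0.002
finger_force: 3.0
```

>>> drive_tool --steps '[{"twist": [0,0,0],"offset": [0,0,-1],"fingers": 1},{"twist": [0,0,0],"offset": [0,0,-4],"fingers": 1},{"twist": [0,0,0],"offset": [0,0,-7],"fingers": 0.5},{"twist": [0,0,0],"offset": [0,0,-7],"fingers": 0.5}]'

```text
time_s: 22.38
tool_pos: [0.5156, -0.2525, 0.2959]
tool_rot: [-179.8, 0.4, 163.5]
ft_force: [0.5, -0.3, 0.3]
gripper_width: 0.42
finger_force: 0.0
```

Run:
```python
from h import *
wgrab(); im,p,r=wgrab("w9.png"); now(); print(cams.spot_point('wrist','spacer_mid')[:2])
# top corners predicted
for P in [(-.035,.025,.01),(-.035,-.025,.01),(.035,.025,.01),(.035,-.025,.01)]: print(proj(nest(*P),p,r).round(1))
plan([0.51,0.17,0.20],-7.8)
```

```text
grasp in anvil mm [-8.5 -0.4 97.8] F [-0.1  0.3  0.1] w 0.5
[{'centre': [0.527, -0.2576, 0.0459], 'confidence': 0.63}]
[363.4 203.7]
[278.8 203.8]
[359.3 308.1]
[283.  308.2]
offset [12.42 40.3  -6.29] twist [ -0.   -0.  171.3] grasp [ 0.5143 -0.2516  0.137 ] rot [ 1.8000e+02 -2.0000e-02  1.6346e+02] t 22.52 F [ 0.2  0.3 -0.8] w 0.497 q [ -37.   11.  105.   -0.   64. -111.]
```

Run:
```python
from h import *
plan([0.5465,0.205,0.14],172.2)
```

```text
offset [ 9.92 44.69 -0.29] twist [ 0.  -0.  -8.7] grasp [ 0.5143 -0.2516  0.137 ] rot [ 1.8000e+02 -2.0000e-02  1.6346e+02] t 22.52 F [ 0.2  0.3 -0.8] w 0.497 q [ -37.   11.  105.   -0.   64. -111.]
```

>>> drive_tool --steps '[{"twist": [0,0,-1],"offset": [1.2,5.6,-0.5],"fingers": 0.5},{"twist": [0,0,-2],"offset": [2.5,11.2,-0.5],"fingers": 0.5},{"twist": [0,0,-3],"offset": [3.7,16.8,-0.5],"fingers": 0.5},{"twist": [0,0,-4],"offset": [5,22.4,-0.5],"fingers": 0.5},{"twist": [0,0,-5],"offset": [6.2,28,-0.5],"fingers": 0.5}]'

```text
time_s: 23.15
tool_pos: [0.5343, 0.036, 0.296]
tool_rot: [-180.0, -0.1, 168.5]
ft_force: [-0.2, -0.3, 0.8]
gripper_width: 0.498
finger_force: 0.0
```

Run:
```python
from h import *
plan([0.5465,0.205,0.14],172.2)
```

```text
offset [ 2.18 16.8   0.12] twist [-0.  -0.1 -3.7] grasp [0.5341 0.0359 0.1413] rot [-1.7996e+02 -7.0000e-02  1.6848e+02] t 23.15 F [-0.2 -0.3  0.8] w 0.498 q [ -8.   6. 110.  -0.  63. -87.]
```

>>> drive_tool --steps '[{"twist": [0,0,-1.2],"offset": [0.7,5.6,0],"fingers": 0.5},{"twist": [0,0,-2.4],"offset": [1.4,11.2,0],"fingers": 0.5},{"twist": [0,0,-3.7],"offset": [2.2,16.8,0],"fingers": 0.5},{"twist": [0,0,-3.7],"offset": [2.2,16.8,1.5],"fingers": 0.5},{"twist": [0,0,-3.7],"offset": [2.2,16.8,2],"fingers": 0.5}]'

```text
time_s: 23.78
tool_pos: [0.5461, 0.2029, 0.2746]
tool_rot: [-179.9, -0.2, 172.2]
ft_force: [0.3, -0.7, -0.0]
gripper_width: 0.501
finger_force: 0.0
```

Run:
```python
from h import *
wgrab();wgrab(); im,p,r=wgrab("w10.png"); plan([0.5465,0.205,0.057],172.2)
m=cv2.inRange(cv2.cvtColor(im,cv2.COLOR_BGR2HSV),(8,90,40),(25,255,255))
for c in cv2.findContours(m,cv2.RETR_EXTERNAL,cv2.CHAIN_APPROX_NONE)[0]:
    if cv2.contourArea(c)<300: continue
    W=np.array([ray(q[0],p,r,.062)[:2] for q in c]); print(cv2.contourArea(c),cv2.boundingRect(c),cv2.minAreaRect((W*1000).astype(np.float32)))
```

```text
offset [0.08 0.31 6.46] twist [-0.1 -0.  -0.1] grasp [0.5468 0.2017 0.1216] rot [-1.7992e+02 -5.0000e-02  1.7205e+02] t 23.93 F [ 0.3  0.9 -0.7] w 0.5 q [  9.  14. 104.  -0.  62. -73.]
2322.5 (318, 189, 21, 135) ((542.816650390625, 206.3135223388672), (10.264348030090332, 76.98455047607422), 82.08319091796875)
```

>>> drive_tool --steps '[{"twist": [0,0,0],"offset": [0.05,0.35,1],"fingers": 0.5},{"twist": [0,0,0],"offset": [0.05,0.35,4],"fingers": 0.5},{"twist": [0,0,0],"offset": [0.05,0.35,6.4],"fingers": 0.5},{"twist": [0,0,0],"offset": [0.05,0.35,6.4],"fingers": 0.5}]'

```text
time_s: 24.42
tool_pos: [0.5462, 0.206, 0.2111]
tool_rot: [-179.9, -0.2, 172.1]
ft_force: [-1.2, 0.3, -0.5]
gripper_width: 0.502
finger_force: 0.0
```

>>> drive_tool --steps '[{"twist": [0,0,0],"offset": [0,0,0],"fingers": 0.5},{"twist": [0,0,0],"offset": [0,0,0],"fingers": 1},{"twist": [0,0,0],"offset": [0,0,0],"fingers": 1},{"twist": [0,0,0],"offset": [0,0,0],"fingers": 1},{"twist": [0,0,0],"offset": [0,0,0],"fingers": 1}]' --squeeze 60

```text
time_s: 25.05
tool_pos: [0.5476, 0.206, 0.2147]
tool_rot: [-179.9, 0.1, 172.2]
ft_force: [-1.7, -3.9, 5.6]
gripper_width: 0.101
finger_force: 59.9
```

>>> drive_tool --steps '[{"twist": [0,0,0],"offset": [0,0,-1],"fingers": 1},{"twist": [0,0,0],"offset": [0,0,-3],"fingers": 1},{"twist": [0,0,0],"offset": [0,0,-8],"fingers": 1},{"twist": [0,0,0],"offset": [0,0,-11],"fingers": 1},{"twist": [0,0,0],"offset": [0,0,-11],"fingers": 1}]'

```text
time_s: 25.68
tool_pos: [0.5478, 0.2073, 0.3276]
tool_rot: [179.9, 0.5, 172.2]
ft_force: [0.3, -0.0, -4.0]
gripper_width: 0.099
finger_force: 60.1
```

Run:
```python
from h import *
plan([0.57,-0.025,0.16],90)
```

```text
offset [ -5.35 -22.71   1.28] twist [ 0.4  0.3 82.2] grasp [0.549  0.2074 0.1729] rot [179.87   0.46 172.18] t 25.68 F [ 0.3 -0.  -4. ] w 0.099 q [ 10.  10. 102.  -0.  67. -73.]
```

>>> drive_tool --steps '[{"twist": [0,0,10.3],"offset": [-0.7,-2.8,0],"fingers": 1},{"twist": [0,0,20.6],"offset": [-1.3,-5.7,0],"fingers": 1},{"twist": [0,0,30.9],"offset": [-2,-8.5,0],"fingers": 1},{"twist": [0,0,41.2],"offset": [-2.7,-11.3,0],"fingers": 1},{"twist": [0,0,51.5],"offset": [-3.3,-14.2,0],"fingers": 1}]'

```text
time_s: 26.3
tool_pos: [0.5596, 0.0609, 0.3216]
tool_rot: [-179.9, -0.1, 120.3]
ft_force: [1.0, -0.9, -3.8]
gripper_width: 0.098
finger_force: 60.0
```

Run:
```python
from h import *
plan([0.57,-0.025,0.16],90)
```

```text
offset [-7.94 -3.44  0.68] twist [-0.1 -0.  30.3] grasp [0.5592 0.0609 0.1669] rot [-1.7988e+02 -7.0000e-02  1.2033e+02] t 26.3 F [ 1.  -0.9 -3.8] w 0.098 q [ -5.   8. 106.  -0.  67. -36.]
```

>>> drive_tool --steps '[{"twist": [0,0,10.1],"offset": [-2.6,-1.1,0],"fingers": 1},{"twist": [0,0,20.2],"offset": [-5.3,-2.3,0],"fingers": 1},{"twist": [0,0,30.3],"offset": [-7.9,-3.4,0.5],"fingers": 1},{"twist": [0,0,30.3],"offset": [-7.9,-3.4,0.5],"fingers": 1}]'

```text
time_s: 26.8
tool_pos: [0.5707, -0.025, 0.3164]
tool_rot: [-179.8, -0.0, 90.2]
ft_force: [0.8, 0.8, -3.0]
gripper_width: 0.102
finger_force: 60.0
```

Run:
```python
from h import *
plan([0.57,-0.02,0.065],90,[-32,0,0])
```

```text
offset [ 0.53 -8.24 12.05] twist [-32.2  -0.1   0.2] grasp [ 0.5703 -0.0249  0.1617] rot [-1.7984e+02 -2.0000e-02  9.0220e+01] t 26.8 F [ 0.8  0.8 -3. ] w 0.102 q [-14.   9. 105.  -0.  66. -14.]
```

>>> drive_tool --steps '[{"twist": [-8,0,0],"offset": [0.1,-2,3],"fingers": 1},{"twist": [-16,0,0],"offset": [0.3,-4.1,6],"fingers": 1},{"twist": [-24,0,0],"offset": [0.4,-6.2,9],"fingers": 1},{"twist": [-32,0,0],"offset": [0.5,-8.2,12],"fingers": 1},{"twist": [-32,0,0],"offset": [0.5,-8.2,12],"fingers": 1}]'

```text
time_s: 27.42
tool_pos: [0.4859, -0.0178, 0.1946]
tool_rot: [148.6, -0.2, 90.5]
ft_force: [-0.1, -0.2, -2.6]
gripper_width: 0.098
finger_force: 60.0
```

Run:
```python
from h import *
plan([0.57,-0.02,0.047],90,[-32,0,0])
```

```text
offset [-0.23 -0.67  1.51] twist [-0.6 -0.4  0.3] grasp [ 0.5665 -0.0167  0.0625] rot [148.6   -0.19  90.46] t 27.43 F [-0.1 -0.2 -2.6] w 0.098 q [-17.   7. 125.  27.  20. -41.]
```

>>> drive_tool --steps '[{"twist": [0,0,0],"offset": [-0.1,-0.3,0.7],"fingers": 1},{"twist": [0,0,0],"offset": [-0.2,-0.6,1.2],"fingers": 1},{"twist": [0,0,0],"offset": [-0.2,-0.65,1.45],"fingers": 1},{"twist": [0,0,0],"offset": [-0.2,-0.65,1.45],"fingers": 1}]'

```text
time_s: 27.92
tool_pos: [0.4921, -0.0214, 0.1828]
tool_rot: [147.9, 0.0, 90.4]
ft_force: [-1.3, 0.2, -3.5]
gripper_width: 0.101
finger_force: 60.2
```

>>> drive_tool --steps '[{"twist": [0,0,0],"offset": [0,0,0],"fingers": 0.7},{"twist": [0,0,0],"offset": [0,0,0],"fingers": 0.6},{"twist": [0,0,0],"offset": [0,0,0],"fingers": 0.6},{"twist": [0,0,0],"offset": [0,0,0],"fingers": 0.6}]'

```text
time_s: 28.42
tool_pos: [0.4917, -0.0215, 0.1829]
tool_rot: [147.9, 0.1, 90.4]
ft_force: [-1.1, -0.6, -0.3]
gripper_width: 0.4
finger_force: 0.4
```

>>> drive_tool --steps '[{"twist": [0,0,0],"offset": [0,-0.2,-1],"fingers": 0.6},{"twist": [0,0,0],"offset": [0,-0.4,-2.5],"fingers": 0.6},{"twist": [0,0,0],"offset": [0,-0.4,-5],"fingers": 0.6},{"twist": [0,0,0],"offset": [0,0,-9],"fingers": 0.6},{"twist": [0,0,0],"offset": [0,0,-12],"fingers": 0}]'

```text
time_s: 29.05
tool_pos: [0.4274, -0.0217, 0.2863]
tool_rot: [147.8, 0.1, 90.3]
ft_force: [0.5, -0.0, 1.2]
gripper_width: 0.598
finger_force: 0.0
```

Run:
```python
from h import *
plan([0.51,-0.02,0.17],90)
print(cams.grab_frame("side") is None, cams.spot_point("side","bronze_mid")[:4])
```

```text
offset [0.12 9.04 1.15] twist [32.2  0.   0.4] grasp [ 0.5098 -0.0215  0.1554] rot [1.4782e+02 1.1000e-01 9.0340e+01] t 29.05 F [ 0.5 -0.   1.2] w 0.598 q [-20. -14. 132.  20.  33. -35.]
False [{'centre': [0.5676, -0.0193, 0.005], 'confidence': 0.95}, {'centre': [0.5564, -0.2603, 0.0403], 'confidence': 0.57}]
```

>>> drive_tool --steps '[{"twist": [8,0,0],"offset": [0,2.5,0.1],"fingers": 0},{"twist": [16,0,0],"offset": [0,5,0.4],"fingers": 0},{"twist": [24,0,0],"offset": [0,7.5,0.8],"fingers": 0},{"twist": [32.2,0,0.3],"offset": [0.1,9.5,1.1],"fingers": 0},{"twist": [32.2,0,0.3],"offset": [0.1,9.5,1.1],"fingers": 0}]'

```text
time_s: 29.78
tool_pos: [0.5155, -0.0201, 0.3253]
tool_rot: [-180.0, -0.0, 90.1]
ft_force: [-0.8, -0.5, 0.1]
gripper_width: 0.997
finger_force: 0.0
```

Run:
```python
from h import *
wgrab();wgrab();wgrab()
flat(name="w11.png",lo=((8,90,40),(25,255,255))); print(cams.spot_point("wrist","bronze_mid")[:2])
plan([0.567,-0.02,0.0195],90)
```

```text
rect mm [ 5.693e+02 -1.940e+01  5.100e+01  7.100e+01  1.000e-01] 5247.5
[{'centre': [0.5729, -0.0235, 0.0102], 'confidence': 0.91}]
offset [-0.02  5.41 15.03] twist [-0.2 -0.1  0.1] grasp [ 0.5129 -0.0199  0.1699] rot [-1.7984e+02 -6.0000e-02  9.0060e+01] t 30.02 F [-0.5 -0.  -0.3] w 1.002 q [-15.   1. 113.   0.  67. -15.]
```

>>> drive_tool --steps '[{"twist": [0,0,0],"offset": [0,5.6,1],"fingers": 0.1},{"twist": [-0.1,0,0],"offset": [-0.05,5.6,6],"fingers": 0.15},{"twist": [-0.1,0,0],"offset": [-0.05,5.6,11],"fingers": 0.2},{"twist": [-0.1,0,0],"offset": [-0.05,5.6,13.5],"fingers": 0.25},{"twist": [-0.1,0,0],"offset": [-0.05,5.6,14.8],"fingers": 0.25}]'

```text
time_s: 30.65
tool_pos: [0.5688, -0.0203, 0.1756]
tool_rot: [-179.8, -0.1, 90.1]
ft_force: [-0.5, -1.0, -0.1]
gripper_width: 0.752
finger_force: 0.0
```

>>> drive_tool --steps '[{"twist": [0,0,0],"offset": [0,0,0],"fingers": 0.25},{"twist": [0,0,0],"offset": [0,0,0],"fingers": 0.25},{"twist": [0,0,0],"offset": [0,0,0],"fingers": 0.25}]'

```text
time_s: 31.02
tool_pos: [0.5705, -0.0206, 0.1788]
tool_rot: [179.9, 0.0, 90.1]
ft_force: [-0.5, -0.3, 0.4]
gripper_width: 0.749
finger_force: 0.0
```

Run:
```python
from h import *
plan([0.5693,-0.0204,0.020],90)
```

```text
offset [ 0.02 -0.12  0.41] twist [0.1 0.  0.1] grasp [ 0.5708 -0.0206  0.0241] rot [179.89   0.    90.08] t 31.02 F [-0.5 -0.3  0.4] w 0.749 q [-13.  22. 107.   0.  52. -14.]
```

>>> drive_tool --steps '[{"twist": [0,0,0],"offset": [0,-0.05,0.2],"fingers": 0.25},{"twist": [0,0,0],"offset": [0,-0.1,0.35],"fingers": 0.25},{"twist": [0,0,0],"offset": [0,-0.1,0.35],"fingers": 0.25}]'

```text
time_s: 31.4
tool_pos: [0.5688, -0.0204, 0.1737]
tool_rot: [-179.9, -0.0, 90.1]
ft_force: [0.0, -1.0, 0.3]
gripper_width: 0.75
finger_force: 0.0
```

>>> drive_tool --steps '[{"twist": [0,0,0],"offset": [0,0,0],"fingers": 1},{"twist": [0,0,0],"offset": [0,0,0],"fingers": 1},{"twist": [0,0,0],"offset": [0,0,0],"fingers": 1}]' --squeeze 50

```text
time_s: 31.78
tool_pos: [0.5692, -0.0205, 0.1742]
tool_rot: [-180.0, -0.0, 90.1]
ft_force: [-0.1, 0.1, 2.7]
gripper_width: 0.567
finger_force: 52.8
```

>>> drive_tool --steps '[{"twist": [0,0,0],"offset": [0,0,-2],"fingers": 1},{"twist": [0,0,0],"offset": [0,0,-6],"fingers": 1},{"twist": [0,0,0],"offset": [0,0,-10],"fingers": 1},{"twist": [0,0,0],"offset": [0,0,-10],"fingers": 1}]'

```text
time_s: 32.28
tool_pos: [0.5702, -0.0207, 0.2781]
tool_rot: [179.6, 0.1, 90.1]
ft_force: [0.6, 0.4, -3.7]
gripper_width: 0.569
finger_force: 52.9
```

Run:
```python
from h import *
plan(nest(-.0015,0,.07),163.5)
```

```text
offset [-23.28  -4.9    1.33] twist [  0.3   0.3 -73.4] grasp [ 0.5713 -0.0209  0.1234] rot [1.7959e+02 7.0000e-02 9.0080e+01] t 32.27 F [ 0.6  0.4 -3.7] w 0.569 q [-13.  12. 106.   0.  62. -14.]
```

>>> drive_tool --steps '[{"twist": [0,0,-10.4],"offset": [-3.3,-0.7,0],"fingers": 1},{"twist": [0,0,-20.8],"offset": [-6.6,-1.4,0],"fingers": 1},{"twist": [0,0,-31.2],"offset": [-10,-2.1,0],"fingers": 1},{"twist": [0,0,-41.6],"offset": [-13.3,-2.8,0],"fingers": 1},{"twist": [0,0,-52],"offset": [-16.6,-3.5,0],"fingers": 1}]'

```text
time_s: 32.9
tool_pos: [0.533, -0.1872, 0.2718]
tool_rot: [-180.0, -0.3, 142.4]
ft_force: [0.5, 0.1, -3.5]
gripper_width: 0.567
finger_force: 52.9
```

Run:
```python
from h import *
plan(nest(-.0015,0,.07),163.5)
```

```text
offset [-3.15 -5.96  0.69] twist [  0.   -0.3 -21.1] grasp [ 0.5324 -0.1868  0.1171] rot [-179.98   -0.26  142.41] t 32.9 F [ 0.5  0.1 -3.5] w 0.567 q [-31.  12. 107.   0.  62. -83.]
```

>>> drive_tool --steps '[{"twist": [0,0,-10.5],"offset": [-1.6,-3,0.2],"fingers": 1},{"twist": [0,0,-21.1],"offset": [-3.1,-6,0.5],"fingers": 1},{"twist": [0,0,-21.1],"offset": [-3.1,-6,0.7],"fingers": 1},{"twist": [0,0,-21.1],"offset": [-3.1,-6,0.7],"fingers": 1}]'

```text
time_s: 33.4
tool_pos: [0.5212, -0.2522, 0.2651]
tool_rot: [179.9, -0.2, 163.1]
ft_force: [-0.2, 0.5, -2.2]
gripper_width: 0.576
finger_force: 53.0
```

>>> drive_tool --steps '[{"twist": [0,0,0],"offset": [0,0,0.7],"fingers": 1},{"twist": [0,0,0],"offset": [0,0,1.5],"fingers": 1},{"twist": [0,0,0],"offset": [0,0,1.5],"fingers": 1}]'

```text
time_s: 33.78
tool_pos: [0.5215, -0.2522, 0.2505]
tool_rot: [179.9, -0.2, 163.2]
ft_force: [-0.5, -0.4, -3.2]
gripper_width: 0.566
finger_force: 52.9
```

Run:
```python
from h import *
wgrab();wgrab(); im,p,r=wgrab("w12.png"); now(); plan(nest(-.0015,-.0005,.05),163.5)
hsv=cv2.cvtColor(im,cv2.COLOR_BGR2HSV); m=cv2.inRange(hsv,(8,90,30),(25,255,255)); m[:200]=0;m[:, :230]=0; m[:,410:]=0
zb=pose()[0][2]-.1547-.0165+.010
c=max(cv2.findContours(m,cv2.RETR_EXTERNAL,cv2.CHAIN_APPROX_NONE)[0],key=cv2.contourArea)
print(cv2.contourArea(c),cv2.boundingRect(c))
W=np.array([R.from_euler("z",-AY,degrees=True).apply(ray(q[0],p,r,zb)-A)[:2] for q in c])*1000
for lo,hi in((-20,-5),(5,20)):
    k=(W[:,1]>lo)&(W[:,1]<hi); print("x range",W[k,0].min().round(1),W[k,0].max().round(1))
k=(W[:,0]<-18); print("y",W[k,1].min().round(1),W[k,1].max().round(1))
```

```text
grasp in anvil mm [-1.5  0.9 57.1] F [-0.2 -0.1 -2.1] w 0.566
offset [ 0.01 -0.13  0.71] twist [ 0.  -0.  -0.3] grasp [ 0.5218 -0.2528  0.0971] rot [ 1.7999e+02 -4.0000e-02  1.6319e+02] t 33.92 F [-0.2 -0.1 -2.1] w 0.566 q [ -37.   15.  105.    0.   60. -110.]
18762.0 (253, 228, 135, 155)
x range -39.8 32.8
x range -39.6 33.0
y -23.7 26.4
```

>>> drive_tool --steps '[{"twist": [0,0,-0.3],"offset": [-0.1,-0.13,0.6],"fingers": 1},{"twist": [0,0,-0.3],"offset": [-0.1,-0.13,1.2],"fingers": 1},{"twist": [0,0,-0.3],"offset": [-0.1,-0.13,1.6],"fingers": 1},{"twist": [0,0,-0.3],"offset": [-0.1,-0.13,1.7],"fingers": 1}]'

```text
time_s: 34.42
tool_pos: [0.5222, -0.2543, 0.2342]
tool_rot: [180.0, -0.1, 163.5]
ft_force: [-1.1, 1.3, -3.9]
gripper_width: 0.571
finger_force: 53.0
```

>>> drive_tool --steps '[{"twist": [0,0,0],"offset": [0,0,0.1],"fingers": 1},{"twist": [0,0,0],"offset": [0,0,0.2],"fingers": 1},{"twist": [0,0,0],"offset": [0,0,0.3],"fingers": 1}]'

```text
time_s: 34.8
tool_pos: [0.5224, -0.2545, 0.2319]
tool_rot: [180.0, -0.0, 163.5]
ft_force: [-0.3, 0.3, -3.7]
gripper_width: 0.569
finger_force: 53.0
```

```bash
python3 -c "
from h import *
now(); print(manip.state()['wrist_torque'], manip.state()['tool_rot'])"
```

```text
grasp in anvil mm [-0.5 -0.6 37.2] F [-0.3  0.3 -3.7] w 0.569
[-0.07246382 -0.01189593 -0.03847529] [ 1.79985639e+02 -3.30240765e-02  1.63478102e+02]
```

>>> drive_tool --steps '[{"twist": [0,0,0],"offset": [0,0,0.1],"fingers": 1},{"twist": [0,0,0],"offset": [0,0,0.2],"fingers": 1}]'

```text
time_s: 35.05
tool_pos: [0.5225, -0.2546, 0.23]
tool_rot: [180.0, -0.0, 163.5]
ft_force: [-0.0, 0.4, -1.8]
gripper_width: 0.573
finger_force: 53.1
```

>>> drive_tool --steps '[{"twist": [0,0,0],"offset": [0,0,0.1],"fingers": 1},{"twist": [0,0,0],"offset": [0,0,0.2],"fingers": 1}]'

```text
time_s: 35.3
tool_pos: [0.5228, -0.2547, 0.2287]
tool_rot: [-180.0, 0.0, 163.5]
ft_force: [0.2, 0.7, 4.8]
gripper_width: 0.571
finger_force: 53.8
```

>>> drive_tool --steps '[{"twist": [0,0,0],"offset": [0,0,0.1],"fingers": 1},{"twist": [0,0,0],"offset": [0,0,0.2],"fingers": 1}]'

```text
time_s: 35.55
tool_pos: [0.5226, -0.2546, 0.226]
tool_rot: [-180.0, 0.1, 163.5]
ft_force: [3.1, -0.3, -1.1]
gripper_width: 0.565
finger_force: 53.2
```

```bash
python3 -c "
from h import *
now(); print(manip.state()['wrist_torque'], manip.state()['tool_rot'])"
```

```text
grasp in anvil mm [-0.  -0.7 31.3] F [ 3.1 -0.3 -1.1] w 0.565
[-0.12937634 -0.45403996 -0.02892779] [-1.79992547e+02  6.28112908e-02  1.63464058e+02]
```

The bronze plate is past its nose. About 5 mm remain.

>>> drive_tool --steps '[{"twist": [0,0,0],"offset": [0,0,0.1],"fingers": 1},{"twist": [0,0,0],"offset": [0,0,0.2],"fingers": 1},{"twist": [0,0,0],"offset": [0,0,0.3],"fingers": 1}]'

```text
time_s: 35.92
tool_pos: [0.5226, -0.2546, 0.2228]
tool_rot: [180.0, 0.0, 163.5]
ft_force: [5.3, -2.0, -1.8]
gripper_width: 0.567
finger_force: 53.1
```

>>> drive_tool --steps '[{"twist": [0,0,0],"offset": [0,0,0.1],"fingers": 1},{"twist": [0,0,0],"offset": [0,0,0.15],"fingers": 1}]'

```text
time_s: 36.17
tool_pos: [0.5226, -0.2546, 0.2213]
tool_rot: [180.0, 0.0, 163.5]
ft_force: [4.3, -1.2, -0.2]
gripper_width: 0.568
finger_force: 53.3
```

>>> drive_tool --steps '[{"twist": [0,0,0],"offset": [0,0,0.1],"fingers": 1},{"twist": [0,0,0],"offset": [0,0,0.1],"fingers": 1}]'

```text
time_s: 36.42
tool_pos: [0.5227, -0.2546, 0.2212]
tool_rot: [180.0, 0.0, 163.5]
ft_force: [2.1, 0.6, 4.9]
gripper_width: 0.568
finger_force: 53.8
```

```bash
python3 -c "
from h import *
now(); print(manip.state()['wrist_torque'], manip.state()['tool_rot'])"
```

```text
grasp in anvil mm [-0.1 -0.6 26.5] F [2.1 0.6 4.9] w 0.568
[ 0.00549589 -0.37442652 -0.0600194 ] [1.79988345e+02 2.80142631e-03 1.63470709e+02]
```

>>> drive_tool --steps '[{"twist": [0,0,0],"offset": [0,0,0.1],"fingers": 1},{"twist": [0,0,0],"offset": [0,0,0.1],"fingers": 1}]'

```text
time_s: 36.67
tool_pos: [0.5228, -0.2547, 0.2212]
tool_rot: [180.0, -0.0, 163.5]
ft_force: [-1.5, 2.2, 11.6]
gripper_width: 0.566
finger_force: 54.6
```

>>> drive_tool --steps '[{"twist": [0,0,0],"offset": [0,0,-0.1],"fingers": 0.3},{"twist": [0,0,0],"offset": [0,0,-0.1],"fingers": 0.2},{"twist": [0,0,0],"offset": [0,0,-0.1],"fingers": 0.2},{"twist": [0,0,0],"offset": [0,0,-2],"fingers": 0.2},{"twist": [0,0,0],"offset": [0,0,-5],"fingers": 0.3}]'

```text
time_s: 37.3
tool_pos: [0.5221, -0.2543, 0.2697]
tool_rot: [179.9, -0.2, 163.5]
ft_force: [0.4, -0.3, 0.1]
gripper_width: 0.701
finger_force: 0.0
```

>>> drive_tool --steps '[{"twist": [0,0,0],"offset": [0.7,0,0],"fingers": 1},{"twist": [0,0,0],"offset": [0.7,0,0],"fingers": 1},{"twist": [0,0,0],"offset": [0.7,0,0],"fingers": 1},{"twist": [0,0,0],"offset": [0.7,0,0],"fingers": 1}]'

```text
time_s: 37.8
tool_pos: [0.5154, -0.2523, 0.2684]
tool_rot: [179.9, -0.1, 163.5]
ft_force: [-0.4, 0.7, 0.1]
gripper_width: 0.002
finger_force: 0.0
```

```bash
python3 -c "
from h import *
wgrab(); im,p,r=wgrab('w13.png'); now(); plan(nest(-.006,0,.025),163.5,off=.173)
print(cams.spot_point('wrist','bronze_mid')[:2])"
```

```text
grasp in anvil mm [-7.8 -0.5 74. ] F [ 0.3  0.8 -0.8] w -0.0
offset [-0.16  0.06  3.07] twist [ 0.  -0.1 -0. ] grasp [ 0.5153 -0.2522  0.114 ] rot [ 1.7996e+02 -1.0000e-01  1.6348e+02] t 37.9 F [ 0.3  0.8 -0.8] w -0.0 q [ -37.   13.  106.   -0.   61. -111.]
[{'centre': [0.5237, -0.2561, 0.0583], 'confidence': 0.74}]
```

>>> drive_tool --steps '[{"twist": [0,0,0],"offset": [0,0,1],"fingers": 1},{"twist": [0,0,0],"offset": [0,0,2.5],"fingers": 1},{"twist": [0,0,0],"offset": [0,0,3.2],"fingers": 1},{"twist": [0,0,0],"offset": [0,0,3.2],"fingers": 1}]'

```text
time_s: 38.45
tool_pos: [0.5153, -0.2522, 0.236]
tool_rot: [179.9, -0.2, 163.5]
ft_force: [-0.2, -0.2, 0.8]
gripper_width: -0.002
finger_force: 0.0
```

>>> drive_tool --steps '[{"twist": [0,0,0],"offset": [0,0,0.1],"fingers": 1},{"twist": [0,0,0],"offset": [0,0,0.2],"fingers": 1},{"twist": [0,0,0],"offset": [0,0,0.3],"fingers": 1},{"twist": [0,0,0],"offset": [0,0,0.3],"fingers": 1}]'

```text
time_s: 38.95
tool_pos: [0.5156, -0.2524, 0.2343]
tool_rot: [180.0, -0.0, 163.5]
ft_force: [-0.6, 0.6, 0.1]
gripper_width: 0.0
finger_force: 0.0
```

>>> drive_tool --steps '[{"twist": [0,0,0],"offset": [0,0,0.1],"fingers": 1},{"twist": [0,0,0],"offset": [0,0,0.2],"fingers": 1}]'

```text
time_s: 39.2
tool_pos: [0.5159, -0.2526, 0.2334]
tool_rot: [180.0, -0.1, 163.5]
ft_force: [-4.2, 3.2, 12.4]
gripper_width: 0.0
finger_force: 6.3
```

>>> drive_tool --steps '[{"twist": [0,0,0],"offset": [0,0,0.05],"fingers": 1},{"twist": [0,0,0],"offset": [0,0,0.05],"fingers": 1},{"twist": [0,0,0],"offset": [0,0,0.05],"fingers": 1}]'

```text
time_s: 39.58
tool_pos: [0.5159, -0.2526, 0.2334]
tool_rot: [180.0, -0.1, 163.5]
ft_force: [-4.9, 2.4, 11.8]
gripper_width: 0.004
finger_force: 5.7
```

>>> drive_tool --steps '[{"twist": [0,0,0],"offset": [0,0,-1],"fingers": 1},{"twist": [0,0,0],"offset": [0,0,-5],"fingers": 1},{"twist": [0,0,0],"offset": [0,0,-10],"fingers": 0.5},{"twist": [0,0,0],"offset": [3,0,-13],"fingers": 0.5},{"twist": [0,0,0],"offset": [3,0,-13],"fingers": 0.5}]'

```text
time_s: 40.2
tool_pos: [0.4867, -0.244, 0.365]
tool_rot: [-179.9, 0.3, 163.5]
ft_force: [-0.5, 0.0, -0.5]
gripper_width: 0.498
finger_force: 0.0
```

```bash
python3 -c "
from h import *
wgrab();wgrab(); im,p,r=wgrab('w14.png'); now()
print(cams.spot_point('wrist','bronze_mid')[:2],[proj(nest(a,b,.02),p,r).round(1) for a in(-.035,.035) for b in(.025,-.025)])
u,v=proj(nest(0,0,.02),p,r).astype(int); print(u,v)
cv2.imwrite('pics/w14c.png',cv2.resize(im[max(v-75,0):v+75,max(u-100,0):u+100],None,fx=4,fy=4,interpolation=cv2.INTER_CUBIC))"
```

```text
grasp in anvil mm [-37.8  -0.4 166.1] F [ 0.4  0.2 -0.9] w 0.501
[{'centre': [0.5273, -0.2599, 0.0567], 'confidence': 0.83}] [array([353.3, 225.3]), array([287.7, 225.4]), array([350.7, 306.3]), array([290.4, 306.4])]
320 267
```

View pics/w14c.png

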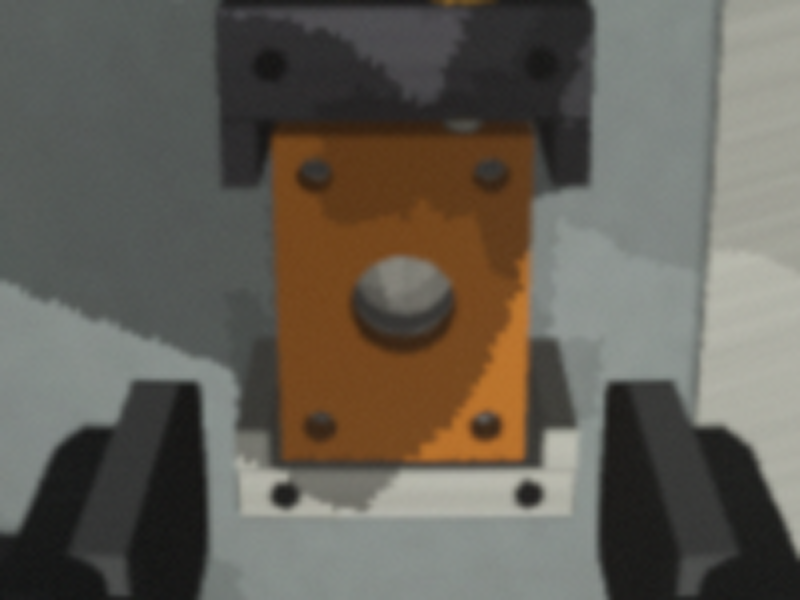

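The bronze plate lies flat between the cheeks against the rail, with its corners within a pixel or two of where they should be. I'm handing the job in.

```bash
python3 -c "
from rig import manip
print(manip.hand_in())"
```

```text
the job is handed in; nothing more can be done
None
```

The pack is built in the nest: spacer on the seat, bronze wear plate on it, each pressed with about 11–12 N and let go. I handed it in at about 40 s, but hand-in returned no verdict.

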